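Close a sprung specimen holder with its bayonet cap and hold it shut

ROBOT

A 6-joint arm with a two-finger parallel gripper is mounted at the origin on the work surface. World frame = base frame: x ahead of the robot, y to its left, z up, the work surface at z = 0. Lengths are in m, angles in rad, forces in N, time in s.
With the tool pointing down it reaches from about 0.275 to 0.875 m from the base axis. Payload 12.5 kg.
Tool frame: the origin (TCP) lies midway between the tips of the shut fingers; the grasp point (between the pads) lies 19 mm behind it; z points along the fingers, x is the direction in which the jaws open and shut, and the axes are right-handed (so a half turn about z gives the same grasp; the last joint's range is limited). The gripper opens to 85 mm and grips with 20 to 120 N. Pads are 22 mm wide; open, the fingers measure 114 mm over their backs; the gripper's body (76 mm by 85 mm) begins 54 mm behind the grasp point. The pads swing forward as they close: fully open they stand 13 mm farther back than shut.
Start: joints at [-1.324, 0.351, 1.652, -0, 1.139, -0.085], TCP at [0.179, -0.52, 0.195] pointing down, gripper open.
Joint ranges: [-2.75, 2.75], [-0.79, 2.1], [0.01, 2.65], [-1.57, 4.71], [0.07, 3.14], [-2.87, 2.87]. Speed limits (rad/s): [2.22, 2.22, 2.79, 3.14, 3.14, 3.14].

INTERFACE

Orientations are given as a 3x3 rotation matrix whose columns are the frame's x, y, z axes.
In Python, from station import readout, optics, robot gives the robot as it stands.
- The arm moves only by the tool send_rows, never from a script. Its argument "plan" is a list of rows, each an object of numbers: "tx", "ty", "tz": the shift along the world's x, y, z in m; "rx", "ry", "rz": the turn, a rotation vector about the world's x, y, z in degrees. In form: [{"tx": .., "ty": .., "tz": .., "rx": .., "ry": .., "rz": ..}, ...]. A call has 1 to 10 rows; each row shifts and turns the pose as measured when the row begins; what a row does not reach is not made up. A row lasts 1/8 s, in which the tool goes at most 62.5 mm and 10.7 degrees, less where a joint would pass 70% of its speed; a pose out of reach is approached as far as the arm can. A call is refused whole if a number of a shift passes 0.0625 or a number of a turn 10.7, either way. A call with a gripper value outside its range is refused whole. "grip" is the finger opening in m, from 0 to 0.0854, set as the call begins (left out, the last holds). The fingers move at their own pace and stop on an object; the grip force is fixed at half the most. Time passes only in rows, so rows that do not move let the fingers close. It gives the time, the measured TCP pose, the force and the opening at its end, in the units of the state.
- readout.state(): the state, without advancing time (a new reading comes with each control period).
- optics.capture(name): name is "scene" or "top" or "wrist"; returns a dict with "img" (480x640x3 uint8, blue, green, red), "fov_y" (degrees; the focal length in pixels is half the picture's height over the tangent of half this angle, whatever the lens; pixels are square), "cx", "cy" (the principal point, pixels), "dist_coeffs" ([k1, k2, p1, p2, k3] as OpenCV has them; the pictures are not rectified), "R" (3x3) and "t" (3): a world point X has camera coordinates R X + t; the wrist camera has in their place "tool_from_camera" (4x4, takes a point from camera to tool coordinates, whose origin is the TCP and whose axes are the tool frame's). Camera axes: x right, y down, z forward; pixel columns grow to the right and rows downward; lengths in m; the calibration is good to about 2 mm. A picture is of the moment at which its call begins: read the wrist's pose just before it. There is no depth.
- robot.sign_off(): hands the job in, once; it reports no verdict.
The state is a dict: "clock": time; "qpos": joint angles; "dq": joint speeds; "tau": joint torques, N m; "ee_pos": TCP position; "eef_rot": TCP orientation; "ft_force": force on the tool from outside, world axes, zero at the start; "ft_torque": the same for the moment, N m; "finger_gap": finger opening in m.
Only numpy, scipy, OpenCV 4.12 (cv2) and the standard library are available. Lean on these libraries where they do the work, as an engineer would, in place of code of your own. Each camera call takes 0.05 s, during which the arm holds its last target.

TASK

Stand the daisy specimen block upright in the mouth of the specimen holder and let go of it, then take the bayonet cap by its blue bar, push it down into the holder so that its two pins go in through the red-marked notches, and twist it a quarter turn clockwise (seen from above) to its stop. The holder springs open if it is let go, so finish while still gripping the cap, holding it turned fully home at the stop so that a colleague can do up the locking screw. Leave the leaf and poppy blocks where they are.

Things in the scene. Friction and masses are not known exactly. Their poses are not given: they have to be found in the camera images.
- holder: Specimen holder, fixed: aluminium pot, 82 mm across, 56 mm high, on a grey 120 x 120 x 6 mm base plate. Origin: centre of underside, z up. Its 6 mm thick roof has a round bore 52 mm across with two notches on its +y and -y sides, 12 mm wide, reaching 35 mm from the axis, marked by red stripes on rim, wall and base (half-turn symmetric). Below the roof a sprung collar takes the pins.
- holder_mouth (a point): Centre of the holder's mouth, on its axis, level with the roof's top (56 mm above the bench); axes as the holder's. A black locking screw sticks out to 60 mm on the +x side. The cap can turn once its underside is 14 to 18 mm below this point (pins under the roof; at 18 mm its flange lands on it), and only clockwise seen from above. If let go, it is turned back and pushed out.
- floor_plate (a joint): Black sprung floor in the bore, 12 mm below the roof's top at rest, so a block stood on it stands 12 mm proud. 0 at rest, grows as pushed down, in m; 0.025 with block and cap locked under the roof, 0.030 with the cap's flange on the roof, limit 0.034. Resists with 4 N at the start and about 10 N at 0.030.
- collar (a joint): Sprung collar under the holder's roof: 0 at rest (in line with the notches), grows as the cap is turned clockwise from above, in rad; stop at 1.5. Resists with 0.06 rising to 0.21 N m. It has play: it lags the cap by about 0.12, so reads about 1.45 with the cap turned by 1.57.
- cap: Bayonet cap, loose, about 150 g, standing upright. Origin: centre of underside, z up. Plug 46 mm across, z = 0 to 18 mm; two steel pins, 6 mm thick, along +y and -y at z = 4 mm, ends 32 mm from the axis; yellow flange 60 mm across, z = 18 to 22 mm; blue grip bar 14 mm wide (x), 44 mm long (y, in line with the pins), z = 22 to 50 mm, red line on top. Half-turn symmetric.
- cap_grip (a point): Middle of the cap's blue grip bar, on the axis, 42 mm above the cap's underside; axes as the cap's. Grip the bar across its 14 mm width, firmly (60 N or more), fingers along the cap's x.
- daisy_block: Specimen block with a daisy (white petals, yellow middle) in its top: an upright black cylinder, 44 mm across and 24 mm high, chamfered foot, about 60 g, loose. Origin: centre of its underside. To set it in the holder, grip only its top 10 mm or so, as the fingers do not fit into the bore.
- leaf_block: Same kind of block with a green leaf in its top; leave alone. Origin: centre of its underside.
- poppy_block: Same kind of block with red round petals in its top; leave alone. Origin: centre of its underside.
Not all that is in view belongs to the job. Leave any purple look-alike of the cap alone.

How it is judged:
On the way, in this order (a step that is already met when the one before it is completed fails the run):
1. the daisy block stands in the holder's mouth, let go (horizontal distance between daisy_block and holder below 0.008 m and angle between daisy_block's own z axis and vertical below 0.15 rad and z of daisy_block in the frame of holder between 0.035 and 0.047 m and contact force between the fingers and daisy_block below 0.1 N and linear speed of daisy_block below 0.03 m/s), for 0.2 s.
2. the cap is pushed in far enough for its pins to pass the roof, with the block under it (horizontal distance between daisy_block and holder below 0.008 m and angle between daisy_block's own z axis and vertical below 0.15 rad and horizontal distance between cap and holder below 0.006 m and angle between cap's own z axis and vertical below 0.12 rad and z of cap in the frame of holder below 0.0455 m and value of joint floor_plate above 0.022 m), for 0.05 s.
At the end, for the whole second after the job is handed in: Daisy block upright in the holder (8 mm, 0.15 rad), spring floor pressed down over 22 mm; cap in the holder (6 mm of the axis, 0.12 rad, underside over 10.5 mm below the roof top), collar turned over 1.25 rad, at rest, fingers still gripping the cap (over 3 N) (all of step 2 and z of daisy_block in the frame of holder below 0.0225 m and value of joint collar above 1.25 rad and contact force between the fingers and cap above 3 N and angular speed of cap below 0.2 rad/s and linear speed of cap below 0.03 m/s); the arm keeps its last pose, push and grip.
It fails at once if the leaf block is shifted by more than 20 mm (distance of leaf_block from where it was at the start of the episode above 0.02 m).
It fails at once if the poppy block is shifted by more than 20 mm (distance of poppy_block from where it was at the start of the episode above 0.02 m).
It also fails if it takes over 61 s, if anything falls off the work surface, if the arm or the gripper's body presses on something with over 40 N, if the wrist force passes 120 N, or if a joint passes its speed limit or range.

## Working session

There is one attempt and no reset: what is moved stays moved. The work goes in short steps, Python scripts to look and compute and a tool call to move; the robot and the scene stay as the last step left them, time stands still between calls to the robot, and variables do not carry over. Pictures are saved under pics/ and viewed, and the job is handed in when it is done.

Besides the shell and the picture viewer there is one more tool, called after "Request:" as name(argument=value, ...), one argument or row to a line, values as JSON. send_rows: Moves the arm, as the interface text tells. Its arguments: {"type":"object","properties":{"plan":{"type":"array"},"grip":{"type":"number"}},"required":["plan"]}

```bash
mkdir -p pics; ls; cat > h.py <<'E'
import numpy as np, cv2
from station import readout, optics, robot
def cap(n):
    s=readout.state(); c=optics.capture(n); 
    h,w=c["img"].shape[:2]; f=h/2/np.tan(np.radians(c["fov_y"])/2)
    c["K"]=np.array([[f,0,c["cx"]],[0,f,c["cy"]],[0,0,1.]]); c["d"]=np.array(c["dist_coeffs"],float)
    if "R" in c: R=np.array(c["R"]);t=np.array(c["t"])
    else:
        T=np.array(c["tool_from_camera"]); Rw=np.array(s["eef_rot"]); p=np.array(s["ee_pos"])
        Rc=Rw@T[:3,:3]; o=Rw@T[:3,3]+p; R=Rc.T; t=-R@o
    c["R_"]=R;c["t_"]=t; return c
def ray(c,uv):
    q=cv2.undistortPoints(np.array(uv,float).reshape(-1,1,2),c["K"],c["d"]).reshape(-1,2)
    d=np.c_[q,np.ones(len(q))]@c["R_"]; o=-c["R_"].T@c["t_"]; return o,d
def onz(c,uv,z):
    o,d=ray(c,uv); return o+d*((z-o[2])/d[:,2])[:,None]
def proj(c,X):
    return cv2.projectPoints(np.array(X,float).reshape(-1,1,3),cv2.Rodrigues(c["R_"])[0],c["t_"],c["K"],c["d"])[0].reshape(-1,2)
E
python3 - <<'E'
from h import *
for n in("scene","top","wrist"):
    c=cap(n); cv2.imwrite(f"pics/{n}0.png",c["img"]); print(n,c["fov_y"],c["d"],-c["R_"].T@c["t_"])
print(readout.state())
E
```

```text
pics
scene 42.91618337180138 [-0.02747254  0.          0.          0.          0.        ] [ 1.20490467 -0.48950091  0.87920354]
top 54.73213005823356 [-0.00742609  0.          0.          0.          0.        ] [ 0.45607986 -0.03191618  1.04222108]
wrist 65.24793941649264 [0.00408822 0.         0.         0.         0.        ] [ 0.25741455 -0.49230448  0.37299436]
{'clock': 0.15, 'qpos': array([-1.32357693e+00,  3.51131733e-01,  1.65224413e+00,  9.22446821e-06,
        1.13910789e+00, -8.46079007e-02]), 'dq': array([ 0.00010705, -0.00218857, -0.00205828, -0.00089665,  0.00102652,
        0.00165538]), 'tau': array([ 3.63372610e-04, -5.06249928e+01, -2.91502565e+01, -8.16143211e-05,
        3.36050078e-03, -6.94182205e-06]), 'ee_pos': array([ 0.17912904, -0.51972121,  0.19418408]), 'eef_rot': array([[ 3.25767444e-01, -9.45449908e-01, -2.09936127e-04],
       [-9.45449515e-01, -3.25767501e-01,  8.66056050e-04],
       [-8.87202980e-04, -8.36488555e-05, -9.99999603e-01]]), 'ft_force': array([-0.59259015, -0.80138414, -0.10811527]), 'ft_torque': array([ 0.00285314, -0.00068002,  0.03076651]), 'finger_gap': 0.08535477585139596}
```

View pics/scene0.png

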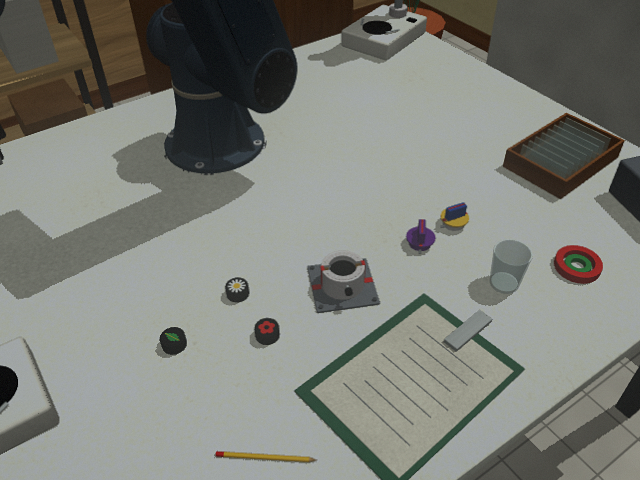

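View pics/top0.png

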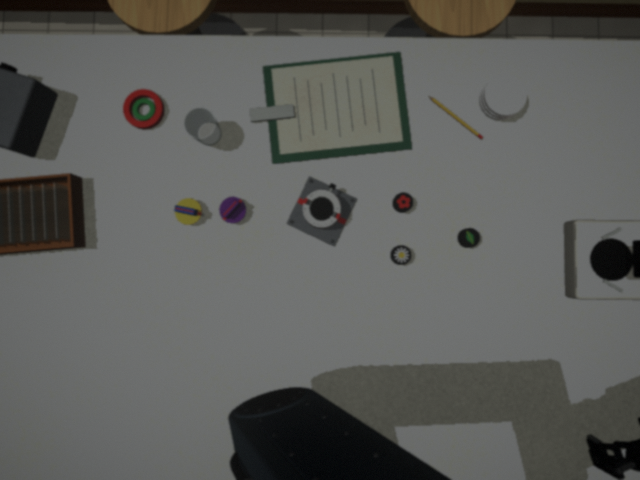

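View pics/wrist0.png

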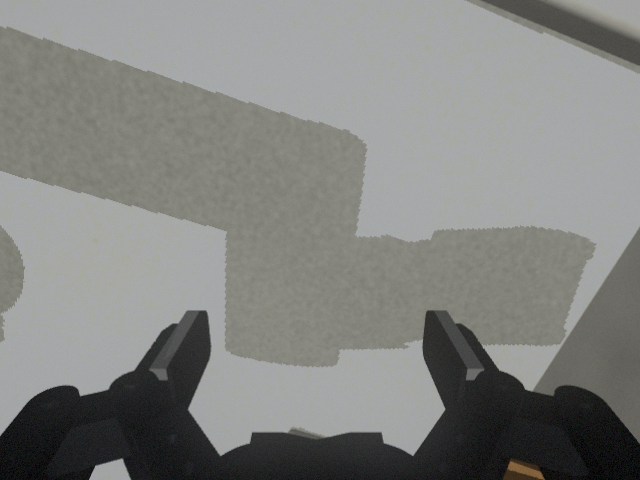

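Scene: daisy at (236,289), poppy (267,330), leaf (173,340), holder (343,270), yellow cap (455,216), purple look-alike (421,237). In the top view the daisy is at (401,255), the poppy at (403,202), the leaf at (469,238), the holder at (321,209), the yellow cap at (189,211) and the purple one at (233,210). I'll check the candidates in an enlarged crop and measure them.

```bash
cat > m.py <<'E'
from h import *
from scipy.optimize import least_squares
def blob(m,box):
    mm=np.zeros_like(m);x0,y0,x1,y1=box;mm[y0:y1,x0:x1]=m[y0:y1,x0:x1]
    n,l,s,c=cv2.connectedComponentsWithStats(mm.astype(np.uint8)); i=1+np.argmax(s[1:,4]); return c[i],s[i],(l==i)
def tri(c1,u1,c2,u2):
    (o1,d1),(o2,d2)=ray(c1,u1),ray(c2,u2);d1=d1[0]/np.linalg.norm(d1);d2=d2[0]/np.linalg.norm(d2)
    a=np.linalg.lstsq(np.c_[d1,-d2],o2-o1,rcond=None)[0]; p,q=o1+a[0]*d1,o2+a[1]*d2; return (p+q)/2,np.linalg.norm(p-q)
E
python3 - <<'E'
from m import *
S=cap("scene");T=cap("top")
def sat(c): 
    h=cv2.cvtColor(c["img"],cv2.COLOR_BGR2HSV); return h
hs,ht=sat(S),sat(T)
r={}
for nm,c,h,b in(("s",S,hs,(435,195,475,235)),("t",T,ht,(168,190,210,232))):
    y=(h[...,0]>18)&(h[...,0]<35)&(h[...,1]>120)
    bl=(h[...,0]>105)&(h[...,0]<135)&(h[...,1]>70)
    rd=((h[...,0]<9)|(h[...,0]>170))&(h[...,1]>100)
    for k,m in(("yel",y),("blue",bl),("red",rd)):
        try:r[k+nm]=blob(m,b);print(k,nm,r[k+nm][0],r[k+nm][1])
        except Exception as e: print(k,nm,e)
# daisy: dark+white; 
for nm,c,h,b in(("s",S,hs,(220,272,255,305)),("t",T,ht,(386,240,418,270))):
    y=(h[...,0]>15)&(h[...,0]<35)&(h[...,1]>90)
    try:
        r["d"+nm]=blob(y,b);print("daisy",nm,r["d"+nm][0],r["d"+nm][1])
    except Exception as e: print(e)
if "dt" in r: print("daisy tri",tri(S,r["ds"][0],T,r["dt"][0]),onz(T,r["dt"][0],.024),onz(S,r["ds"][0],.024))
a=cv2.resize(S["img"][180:320,200:480],None,fx=2.8,fy=2.8,interpolation=cv2.INTER_CUBIC)
cv2.imwrite("pics/cs.png",a)
a=cv2.resize(T["img"][170:275,165:425],None,fx=3,fy=3,interpolation=cv2.INTER_CUBIC)
cv2.imwrite("pics/ct.png",a)
E
```

```text
yel s [457.99438202 221.19101124] [444 214  25  13 178]
blue s [455.61160714 211.21428571] [446 202  21  18 224]
red s [456. 206.] [449 204  15   5  15]
yel t [186.97093023 218.04069767] [176 213  24  11 172]
blue t [185.81538462 210.41538462] [175 206  21   9  65]
red t [198.5 213. ] [197 213   4   1   4]
daisy s [236.22222222 285.18518519] [233 283   7   5  27]
daisy t [401.1 254.7] [399 253   5   5  20]
daisy tri (array([ 0.47636476, -0.19581084,  0.02830418]), np.float64(0.00020307223530614273)) [[ 0.47650121 -0.19641693  0.024     ]] [[ 0.47261762 -0.19440832  0.024     ]]
```

View pics/cs.png

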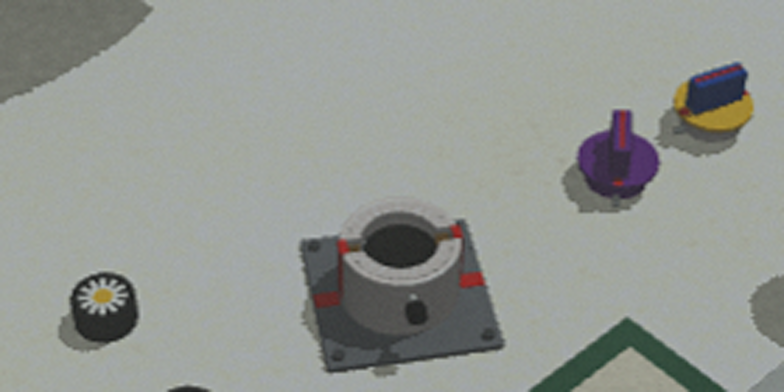

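View pics/ct.png

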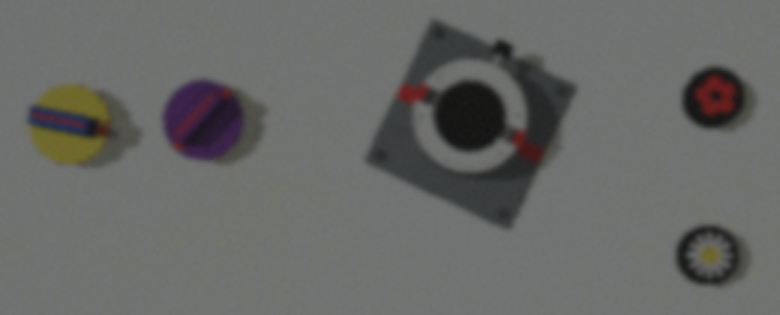

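Identities confirmed: the daisy has white petals and a yellow middle, and the cap has a yellow flange and a blue bar. The purple one stays untouched. Next is a closer look with the wrist camera.

```bash
python3 - <<'E'
from m import *
s=readout.state();R=np.array(s["eef_rot"]);c=cap("wrist");Tc=np.array(c["tool_from_camera"]);print(Tc.round(3))
S=cap("scene");T=cap("top")
print("holder",onz(T,[[321,208]],.056),"cap",onz(T,[[189,211]],.022),"purple",onz(T,[[233,210]],.022),"poppy",onz(T,[[403,202]],.024),"leaf",onz(T,[[469,238]],.024))
print("scene holder",onz(S,[[342,267]],.056),"cap",onz(S,[[456,217]],.022))
print("capbar tri",tri(S,[455.6,206],T,[185.3,210]))
print("notch stripe",onz(T,[[306,202],[342,219]],.006))
def pw(p,X):
    Rc=R@Tc[:3,:3];o=R@Tc[:3,3]+p;cc=dict(c);cc["R_"]=Rc.T;cc["t_"]=-Rc.T@o;return proj(cc,X)
for p in([.40,-.22,.2],[.36,-.17,.25],[.36,-.14,.3]):
    print(p,pw(np.array(p),[[.4755,-.196,.024],[.576,-.03,.056]]))
E
```

```text
[[ 1.    -0.001 -0.    -0.001]
 [ 0.001  0.946  0.324 -0.083]
 [-0.    -0.324  0.946 -0.179]
 [ 0.     0.     0.     1.   ]]
holder [[ 0.57321106 -0.01966424  0.056     ]] cap [[0.5665297  0.27317285 0.022     ]] purple [[0.57010004 0.17557731 0.022     ]] poppy [[ 0.59287123 -0.20020246  0.024     ]] leaf [[ 0.51528348 -0.34545837  0.024     ]]
scene holder [[ 0.57323464 -0.02176822  0.056     ]] cap [[0.56717699 0.2790486  0.022     ]]
capbar tri (array([0.56552164, 0.27219407, 0.05444957]), np.float64(0.0015818314713809357))
notch stripe [[ 0.59225483  0.01490383  0.006     ]
 [ 0.55498904 -0.06652331  0.006     ]]
[0.4, -0.22, 0.2] [[ 318.97816276  112.77887707]
 [ 138.56710289 -115.68280222]]
[0.36, -0.17, 0.25] [[ 378.64090638   89.55388336]
 [ 238.56993652 -114.05998306]]
[0.36, -0.14, 0.3] [[396.1826151  100.79469214]
 [280.41359822 -70.61324426]]
```

Request:
send_rows(
  plan=[
    {"tx": 0.047, "ty": 0.053},
    {"tx": 0.047, "ty": 0.053},
    {"tx": 0.047, "ty": 0.053},
    {"tx": 0.047, "ty": 0.053},
    {"tx": 0.047, "ty": 0.053},
    {"tx": 0.047, "ty": 0.053},
    {"tx": 0},
  ],
  grip=0.055,
)

```text
$.plan[0]: bad value
```

```bash
python3 - <<'E'
from m import *
c=cap("wrist"); cv2.imwrite("pics/w1.png",c["img"]);s=readout.state();print(s["ee_pos"],s["finger_gap"],s["qpos"],s["clock"],np.array(s["eef_rot"]).round(3))
E
```

```text
[ 0.17917407 -0.51994129  0.19453927] 0.08516540696597462 [-1.32359221e+00  3.50741593e-01  1.65187225e+00  2.62054929e-06
  1.13909298e+00 -8.45816663e-02] 0.45 [[ 0.326 -0.945 -0.   ]
 [-0.945 -0.326  0.   ]
 [-0.    -0.    -1.   ]]
```

View pics/w1.png

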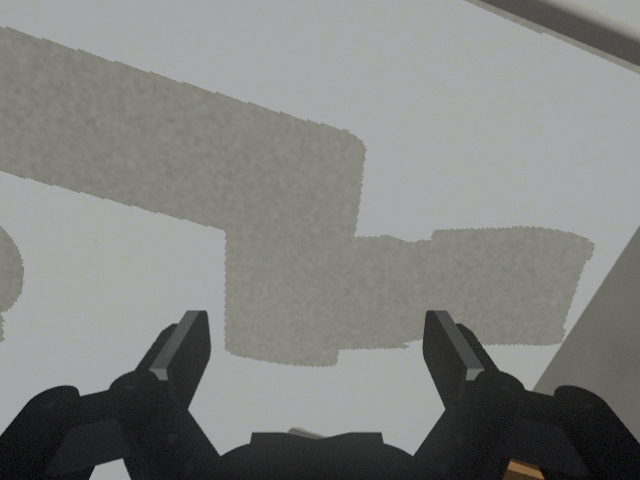

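The call was refused, so the arm has not moved and the view is unchanged. All six keys are needed.

Request:
send_rows(
  plan=[
    {"tx": 0.047, "ty": 0.053, "tz": 0, "rx": 0, "ry": 0, "rz": 0},
    {"tx": 0.047, "ty": 0.053, "tz": 0, "rx": 0, "ry": 0, "rz": 0},
    {"tx": 0.047, "ty": 0.053, "tz": 0, "rx": 0, "ry": 0, "rz": 0},
    {"tx": 0.047, "ty": 0.053, "tz": 0, "rx": 0, "ry": 0, "rz": 0},
    {"tx": 0.047, "ty": 0.053, "tz": 0, "rx": 0, "ry": 0, "rz": 0},
    {"tx": 0.047, "ty": 0.053, "tz": 0, "rx": 0, "ry": 0, "rz": 0},
    {"tx": 0, "ty": 0, "tz": 0, "rx": 0, "ry": 0, "rz": 0},
  ],
  grip=0.055,
)

```text
clock: 1.32
ee_pos: [0.4306, -0.2346, 0.1951]
eef_rot: [[0.324, -0.946, 0.002], [-0.946, -0.324, -0.002], [0.003, -0.002, -1.0]]
ft_force: [-0.6, 0.5, 0.1]
finger_gap: 0.0552
```

```bash
python3 - <<'E'
from m import *
c=cap("wrist"); cv2.imwrite("pics/w1b.png",c["img"]);s=readout.state();print(s["ee_pos"],s["finger_gap"],s["qpos"],s["clock"],np.array(s["eef_rot"]).round(3))
E
```

```text
[ 0.42954476 -0.23598271  0.19507789] 0.054845526471897506 [-5.96808800e-01  2.39566541e-01  1.80350726e+00 -1.05352055e-03
  1.09544825e+00  6.46335301e-01] 1.375 [[ 0.322 -0.947  0.002]
 [-0.947 -0.322 -0.003]
 [ 0.003 -0.001 -1.   ]]
```

View pics/w1b.png

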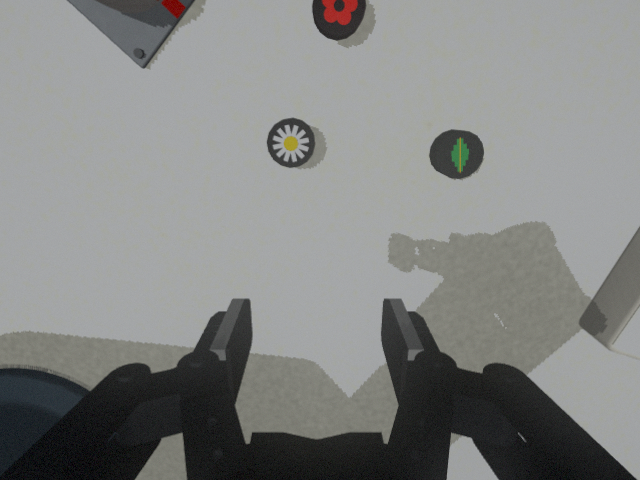

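```bash
python3 - <<'E'
from m import *
c=cap("wrist");s=readout.state();g=s["finger_gap"]
h=cv2.cvtColor(c["img"],cv2.COLOR_BGR2HSV)
y=(h[...,0]>15)&(h[...,0]<35)&(h[...,1]>110)
b=blob(y,(265,118,318,170));print("daisy mid",b[0],b[1],onz(c,b[0],.024))
dk=(h[...,2]<75); b2=blob(dk,(255,105,330,180))
cs,_=cv2.findContours(b2[2].astype(np.uint8),cv2.RETR_EXTERNAL,cv2.CHAIN_APPROX_NONE);print(b2[1],cv2.fitEllipse(cs[0]))
T=np.array(c["tool_from_camera"])
for uv,x in(([250,299],-g/2),([384,299],g/2)):
    q=cv2.undistortPoints(np.array([[uv]],float),c["K"],c["d"])[0,0]
    d=T[:3,:3]@np.array([*q,1]);k=(x-T[0,3])/d[0];print("tip tool",T[:3,3]+k*d)
S=cap("scene");p=proj(S,[onz(c,b[0],.024)[0]]);print(p)
E
```

```text
daisy mid [289.14285714 141.54545455] [283 135  14  14 154] [[ 0.4734     -0.19509326  0.024     ]]
[266 117  47  49 820] ((289.41058349609375, 140.78466796875), (46.10133743286133, 47.639549255371094), 2.5503551959991455)
tip tool [-0.02737796 -0.01012886 -0.04366534]
tip tool [ 0.02737796 -0.00841866 -0.04064129]
[[236.1025479  285.59410567]]
```

```bash
python3 - <<'E'
from m import *
c=cap("wrist");a=c["img"][270:480,150:480]
a=cv2.convertScaleAbs(a,alpha=2.2,beta=25)
cv2.imwrite("pics/f1.png",cv2.resize(a,None,fx=2.4,fy=2.4,interpolation=cv2.INTER_CUBIC))
E
```

```text
(no output)
```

View pics/f1.png

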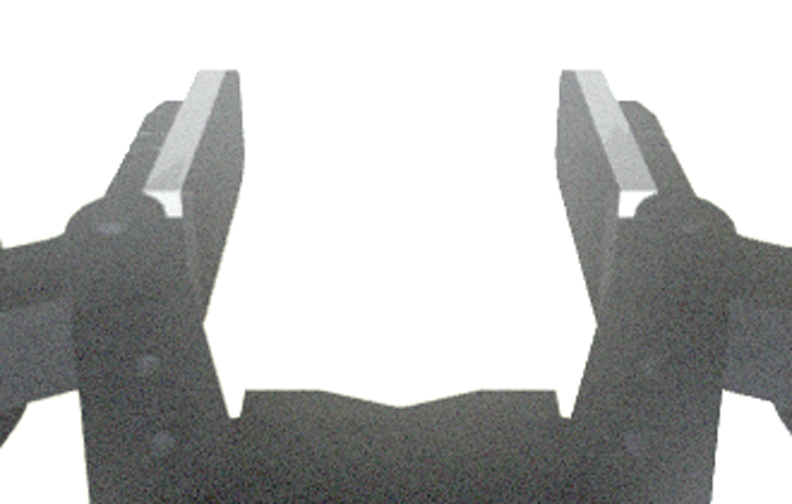

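```bash
python3 - <<'E'
from m import *
c=cap("wrist");s=readout.state();g=s["finger_gap"];print(g)
T=np.array(c["tool_from_camera"])
for uv in([244.2,299.2],[249.2,299.2],[251.7,338],[235,405],[226,349]):
    q=cv2.undistortPoints(np.array([[uv]],float),c["K"],c["d"])[0,0]
    d=T[:3,:3]@np.array([*q,1]);k=(-g/2-T[0,3])/d[0];print(uv,(T[:3,3]+k*d)[1:]*1e3)
def pt(X):
    Xc=np.linalg.inv(T)@np.array([*X,1]);return cv2.projectPoints(Xc[:3].reshape(1,1,3),np.zeros(3),np.zeros(3),c["K"],c["d"])[0].ravel()
for X in([-.0274,-.011,-.006],[-.0274,.011,-.006],[-.0274,-.011,-.04],[-.0274,.011,-.04],[0,0,0],[0,0,-.019]):print(X,pt(X))
E
```

```text
0.054884897409095974
[244.2, 299.2] [-15.74507139 -54.24228372]
[249.2, 299.2] [-10.74109727 -44.97088476]
[251.7, 338] [  7.24785105 -45.09958851]
[235, 405] [  9.59483335 -79.73216992]
[226, 349] [-15.30750792 -84.16727056]
[-0.0274, -0.011, -0.006] [262.46941117 261.07895332]
[-0.0274, 0.011, -0.006] [264.49500795 300.4211096 ]
[-0.0274, -0.011, -0.04] [251.30261312 292.83671401]
[-0.0274, 0.011, -0.04] [254.21590795 338.61962341]
[0, 0, 0] [317.41542398 276.04351599]
[0, 0, -0.019] [317.54422512 292.96545098]
```

The pad tips measure about 40 mm short of the stated TCP. I'll check that independently with the scene camera.

```bash
python3 - <<'E'
from m import *
s=readout.state();p=np.array(s["ee_pos"]);R=np.array(s["eef_rot"])
o=[]
for n in("scene","top"):
    c=cap(n);im=c["img"].copy()
    P=[p+R@np.array(v) for v in([0,0,0],[-.0274,0,-.006],[.0274,0,-.006],[-.0274,0,-.045],[.0274,0,-.045])]
    u=proj(c,P)
    x,y=u[0].astype(int);f=4;im=im[max(0,y-60):y+60,max(0,x-75):x+75];ox,oy=max(0,x-75),max(0,y-60)
    im=cv2.convertScaleAbs(cv2.resize(im,None,fx=f,fy=f,interpolation=cv2.INTER_CUBIC),alpha=1.6,beta=15)
    for k,(a,b) in enumerate(u): cv2.circle(im,(int((a-ox)*f),int((b-oy)*f)),3,[(0,0,255),(0,200,0),(0,200,0),(255,0,0),(255,0,0)][k],-1)
    print(n,u.round(0).tolist()); cv2.imwrite(f"pics/tip_{n}.png",im)
E
```

```text
scene [[190.0, 213.0], [201.0, 202.0], [178.0, 219.0], [198.0, 184.0], [174.0, 201.0]]
top [[439.0, 280.0], [426.0, 285.0], [454.0, 276.0], [430.0, 286.0], [461.0, 276.0]]
```

View pics/tip_scene.png

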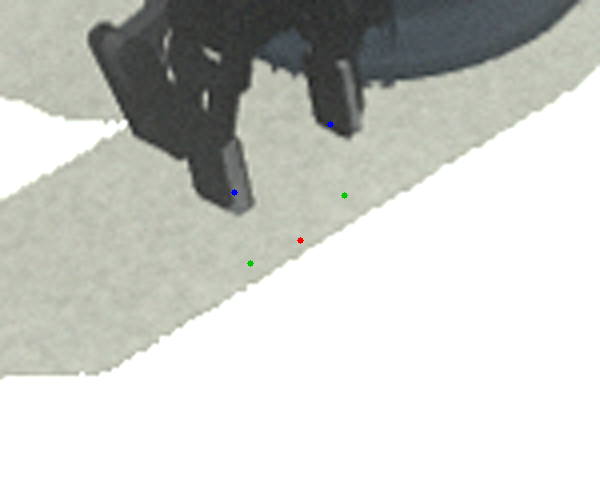

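View pics/tip_top.png

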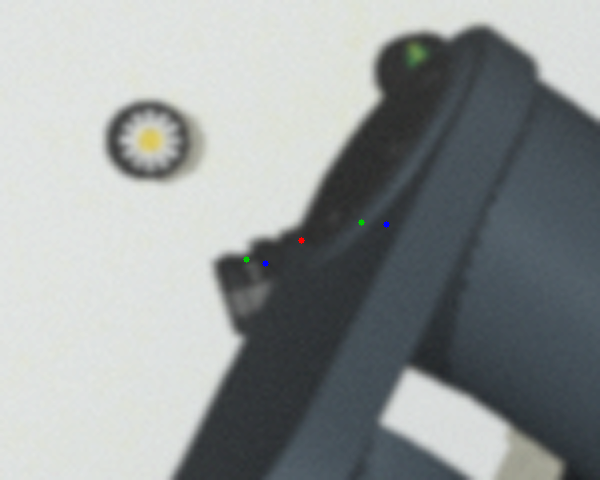

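Both views agree, contrary to the text: at a 55 mm opening the real fingertips are about 45 mm behind the reported TCP. I'll use the measured offset and go down carefully, with a check on the way.

Request:
send_rows(
  plan=[
    {"tx": 0.044, "ty": 0.041, "tz": -0.04, "rx": 0, "ry": 0, "rz": 0},
    {"tx": 0, "ty": 0, "tz": -0.05, "rx": 0, "ry": 0, "rz": 0},
    {"tx": 0, "ty": 0, "tz": -0.05, "rx": 0, "ry": 0, "rz": 0},
    {"tx": 0, "ty": 0, "tz": 0, "rx": 0, "ry": 0, "rz": 0},
  ],
  grip=0.06,
)

```text
clock: 2.17
ee_pos: [0.4671, -0.2049, 0.0581]
eef_rot: [[0.311, -0.95, 0.005], [-0.95, -0.311, -0.005], [0.006, -0.004, -1.0]]
ft_force: [-0.5, -0.3, 0.9]
finger_gap: 0.06
```

```bash
cat > look.py <<'E'
from m import *
import sys
n=sys.argv[1]
c=cap("wrist"); cv2.imwrite(f"pics/{n}.png",c["img"]);s=readout.state();R=np.array(s["eef_rot"])
print(s["ee_pos"].round(4),round(s["finger_gap"],4),"t",s["clock"],"ang",np.degrees(np.arctan2(R[1,0],R[0,0])).round(2),"z",R[:,2].round(4),"f",s["ft_force"].round(1),"q6",s["qpos"][5].round(2))
E
python3 look.py w2
```

```text
[ 0.4686 -0.2057  0.0602] 0.0601 t 2.225 ang -71.87 z [ 0.0087 -0.0065 -0.9999] f [-0.2  0.5  0.1] q6 0.75
```

View pics/w2.png

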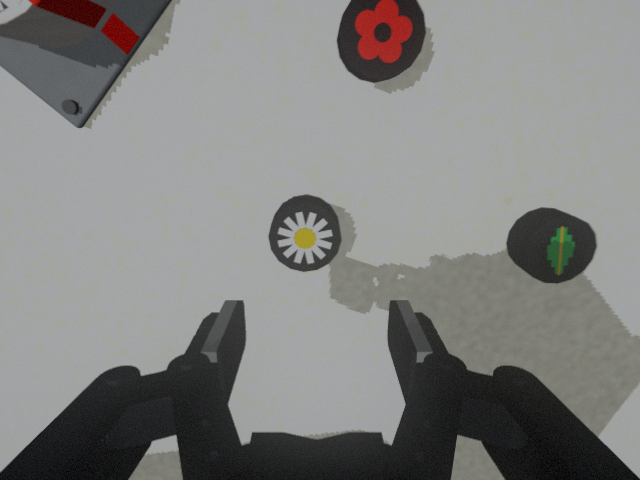

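```bash
cat > daisy.py <<'E'
from m import *
c=cap("wrist");s=readout.state();p=np.array(s["ee_pos"]);R=np.array(s["eef_rot"])
h=cv2.cvtColor(c["img"],cv2.COLOR_BGR2HSV)
y=(h[...,0]>15)&(h[...,0]<35)&(h[...,1]>110)
b=blob(y,(200,100,420,350));X=onz(c,b[0],.024)[0]
print("daisy",b[0],X,"ee",p,"d",X-p,"in tool",R.T@(X-p), "level rotvec deg",np.degrees(np.cross(R[:,2],[0,0,-1])))
E
python3 daisy.py
```

```text
daisy [302.2962963  238.72530864] [ 0.47374788 -0.19482009  0.024     ] ee [ 0.46953589 -0.20613928  0.06163637] d [ 0.004212    0.01131919 -0.03763637] in tool [-0.00985756 -0.00721811  0.03759108] level rotvec deg [0.45051335 0.64255374 0.        ]
```

Request:
send_rows(
  plan=[
    {"tx": 0.004, "ty": 0.011, "tz": -0.03, "rx": 0.45, "ry": 0.64, "rz": 0},
    {"tx": 0, "ty": 0, "tz": -0.03, "rx": 0, "ry": 0, "rz": 0},
    {"tx": 0, "ty": 0, "tz": 0, "rx": 0, "ry": 0, "rz": 0},
    {"tx": 0, "ty": 0, "tz": 0, "rx": 0, "ry": 0, "rz": 0},
  ],
  grip=0.06,
)

```text
clock: 2.78
ee_pos: [0.4792, -0.1993, 0.0102]
eef_rot: [[0.309, -0.951, 0.013], [-0.951, -0.309, -0.007], [0.011, -0.01, -1.0]]
ft_force: [0.3, 0.4, 0.2]
finger_gap: 0.0604
```

```bash
python3 daisy.py; python3 look.py w3; python3 - <<'E'
from m import *
c=cap("scene");cv2.imwrite("pics/s3.png",cv2.convertScaleAbs(cv2.resize(c["img"][220:340,170:310],None,fx=5,fy=5,interpolation=cv2.INTER_CUBIC),alpha=1.5,beta=20))
E
```

```text
daisy [305.25619835 294.87396694] [ 0.4735939  -0.19465448  0.024     ] ee [ 0.4791513  -0.19930755  0.01023205] d [-0.0055574   0.00465307  0.01376795] in tool [-0.00599373  0.00370121 -0.0138733 ] level rotvec deg [0.40128825 0.76634337 0.        ]
[ 0.479  -0.1992  0.0099] 0.0601 t 2.875 ang -72.0 z [ 0.0131 -0.0069 -0.9999] f [ 1.3 -0.3 -0.4] q6 0.77
```

View pics/w3.png

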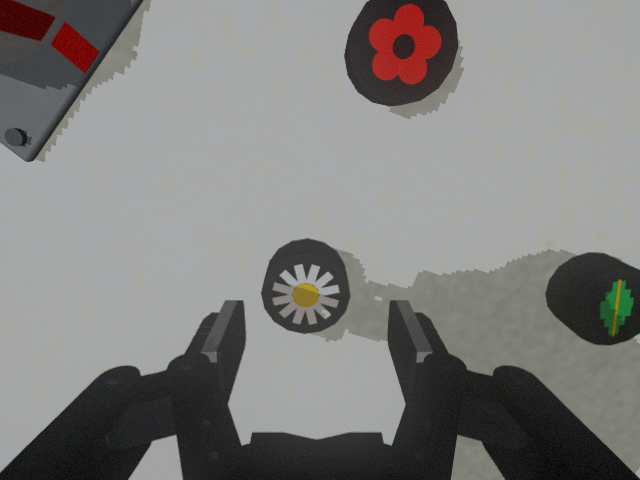

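View pics/s3.png

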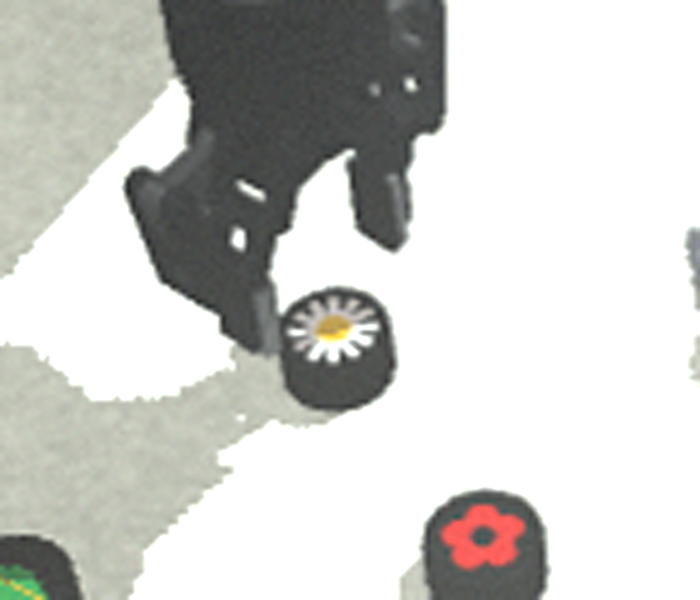

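Request:
send_rows(
  plan=[
    {"tx": -0.0055, "ty": 0.0045, "tz": 0, "rx": 0.4, "ry": 0.77, "rz": 0},
    {"tx": 0, "ty": 0, "tz": -0.015, "rx": 0, "ry": 0, "rz": 0},
    {"tx": 0, "ty": 0, "tz": 0, "rx": 0.3, "ry": 0.4, "rz": 0},
    {"tx": 0, "ty": 0, "tz": 0, "rx": 0, "ry": 0, "rz": 0},
  ],
  grip=0.06,
)

```text
clock: 3.42
ee_pos: [0.473, -0.1943, -0.0058]
eef_rot: [[0.309, -0.951, -0.009], [-0.951, -0.309, 0.006], [-0.009, 0.006, -1.0]]
ft_force: [-0.6, 0.4, -0.3]
finger_gap: 0.06
```

```bash
python3 daisy.py; python3 look.py w4
```

```text
daisy [318.25868056 303.71180556] [ 0.47355991 -0.19465829  0.024     ] ee [ 0.47280862 -0.19416906 -0.00582073] d [ 0.00075129 -0.00048923  0.02982073] in tool [ 0.00043688 -0.00036847 -0.02982873] level rotvec deg [-0.3605625  -0.51059623 -0.        ]
[ 0.4729 -0.1942 -0.0057] 0.06 t 3.525 ang -71.99 z [-0.0085  0.006  -0.9999] f [-0.4 -0.1  0.4] q6 0.77
```

View pics/w4.png

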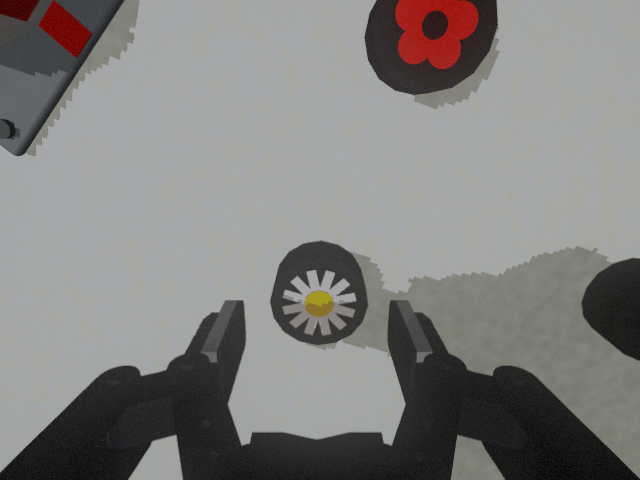

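Request:
send_rows(
  plan=[
    {"tx": 0.0005, "ty": -0.0005, "tz": -0.011, "rx": -0.36, "ry": -0.51, "rz": 0},
    {"tx": 0, "ty": 0, "tz": -0.011, "rx": 0, "ry": 0, "rz": 0},
    {"tx": 0, "ty": 0, "tz": 0, "rx": 0, "ry": 0, "rz": 0},
  ],
  grip=0.06,
)

```text
clock: 3.9
ee_pos: [0.4732, -0.1946, -0.0294]
eef_rot: [[0.309, -0.951, 0.001], [-0.951, -0.309, -0.001], [0.001, -0.001, -1.0]]
ft_force: [0.6, -0.1, 0.1]
finger_gap: 0.0603
```

```bash
python3 daisy.py; python3 look.py w5; python3 - <<'E'
from m import *
c=cap("scene");cv2.imwrite("pics/s5.png",cv2.convertScaleAbs(cv2.resize(c["img"][220:340,170:310],None,fx=5,fy=5,interpolation=cv2.INTER_CUBIC),alpha=1.5,beta=20))
E
```

```text
daisy [318.32450331 333.24238411] [ 0.47362552 -0.1946404   0.024     ] ee [ 0.47341063 -0.19474912 -0.02900853] d [0.00021489 0.00010872 0.05300853] in tool [ 2.20032834e-05 -2.86462863e-04 -5.30082988e-02] level rotvec deg [0.0443858  0.06953847 0.        ]
[ 0.4737 -0.1949 -0.0286] 0.0599 t 4.0 ang -71.99 z [ 0.0018 -0.0011 -1.    ] f [ 0.3 -0.2 -0. ] q6 0.78
```

View pics/s5.png

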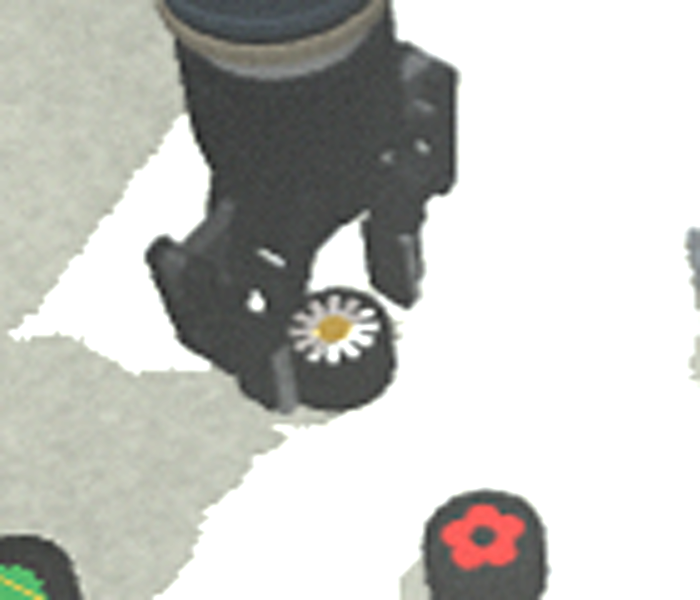

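```bash
python3 - <<'E'
from m import *
s=readout.state();p=np.array(s["ee_pos"]);R=np.array(s["eef_rot"]);c=cap("scene")
for x in(.030,-.030):
  for z in(-.035,-.04,-.045,-.05):
    print(x,z,[((proj(c,[p+R@np.array([x,y,z])])[0]-[170,220])*5).round(0).tolist() for y in(-.011,.011)])
E
```

```text
0.03 -0.035 [[303.0, 420.0], [260.0, 393.0]]
0.03 -0.04 [[301.0, 412.0], [259.0, 385.0]]
0.03 -0.045 [[300.0, 403.0], [257.0, 376.0]]
0.03 -0.05 [[298.0, 394.0], [255.0, 367.0]]
-0.03 -0.035 [[411.0, 325.0], [369.0, 300.0]]
-0.03 -0.04 [[410.0, 316.0], [367.0, 291.0]]
-0.03 -0.045 [[408.0, 307.0], [366.0, 282.0]]
-0.03 -0.05 [[407.0, 299.0], [365.0, 273.0]]
```

Request:
send_rows(
  plan=[
    {"tx": 0, "ty": 0, "tz": 0.002, "rx": 0, "ry": 0, "rz": 0},
    {"tx": 0, "ty": 0, "tz": 0, "rx": 0, "ry": 0, "rz": 0},
    {"tx": 0, "ty": 0, "tz": 0, "rx": 0, "ry": 0, "rz": 0},
    {"tx": 0, "ty": 0, "tz": 0, "rx": 0, "ry": 0, "rz": 0},
  ],
  grip=0.03,
)

```text
clock: 4.6
ee_pos: [0.4743, -0.1952, -0.0254]
eef_rot: [[0.309, -0.951, 0.004], [-0.951, -0.309, -0.002], [0.003, -0.003, -1.0]]
ft_force: [0.6, -0.6, -0.5]
finger_gap: 0.0412
```

```bash
python3 look.py w6
```

```text
[ 0.4743 -0.1952 -0.0254] 0.0416 t 4.65 ang -71.99 z [ 0.0035 -0.0019 -1.    ] f [ 0.7  0.1 -0.8] q6 0.78
```

View pics/w6.png

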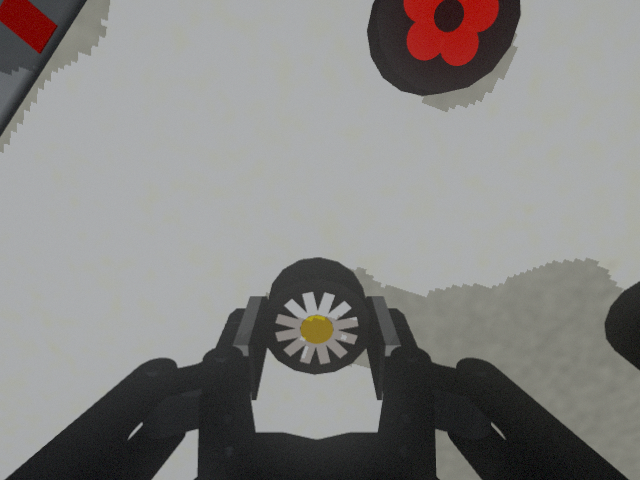

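Request:
send_rows(
  plan=[
    {"tx": 0, "ty": 0, "tz": 0.05, "rx": 0.2, "ry": 0.2, "rz": 0},
    {"tx": 0, "ty": 0, "tz": 0.055, "rx": 0, "ry": 0, "rz": 0},
    {"tx": 0.01, "ty": 0.045, "tz": 0.04, "rx": 0, "ry": 0, "rz": 0},
    {"tx": 0.01, "ty": 0.045, "tz": 0.02, "rx": 0, "ry": 0, "rz": 0},
    {"tx": 0.01, "ty": 0.045, "tz": 0, "rx": 0, "ry": 0, "rz": 0},
    {"tx": 0, "ty": 0, "tz": 0, "rx": 0, "ry": 0, "rz": 0},
    {"tx": 0, "ty": 0, "tz": 0, "rx": 0, "ry": 0, "rz": 0},
  ],
  grip=0.03,
)

```text
clock: 5.52
ee_pos: [0.504, -0.0563, 0.1446]
eef_rot: [[0.308, -0.951, 0.001], [-0.951, -0.308, 0.003], [-0.003, -0.001, -1.0]]
ft_force: [1.0, -0.4, -1.3]
finger_gap: 0.041
```

```bash
python3 look.py w7
```

```text
[ 0.5039 -0.0564  0.1445] 0.0412 t 5.575 ang -72.11 z [ 2.0e-04  3.2e-03 -1.0e+00] f [-0.2 -0.1  0. ] q6 1.05
```

View pics/w7.png

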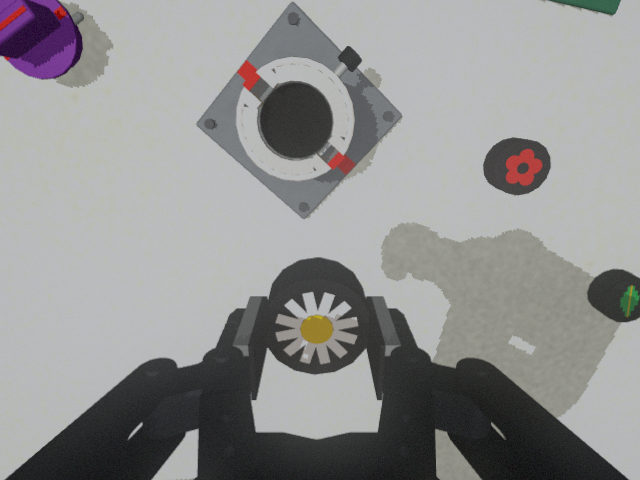

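```bash
cat > holder.py <<'E'
from m import *
from scipy.optimize import least_squares
def holder(c,c0,verbose=True,rng=(.030,.048)):
    g=cv2.GaussianBlur(cv2.cvtColor(c["img"],cv2.COLOR_BGR2GRAY),(3,3),0).astype(float)
    ctr=np.array(c0,float)
    for it in range(4):
        P=[]
        for a in np.radians(np.arange(0,360,4)):
            r=np.arange(rng[0],rng[1],.0003); X=np.c_[ctr[0]+r*np.cos(a),ctr[1]+r*np.sin(a),np.full(len(r),.056)]
            u=proj(c,X); ok=(u[:,0]>2)&(u[:,0]<637)&(u[:,1]>2)&(u[:,1]<477)
            if not ok.all(): continue
            v=cv2.remap(g.astype(np.float32),u[:,0].astype(np.float32).reshape(1,-1),u[:,1].astype(np.float32).reshape(1,-1),1)[0]
            d=v[4:]-v[:-4]; i=np.argmin(d)
            if d[i]<-25: P.append(X[i+2,:2])
        P=np.array(P)
        f=lambda q:np.hypot(P[:,0]-q[0],P[:,1]-q[1])-q[2]
        s=least_squares(f,[*ctr,.041],loss="soft_l1",f_scale=.0005);ctr=s.x[:2]
    print("holder",s.x,"n",len(P),"med res",np.median(abs(f(s.x))))
    h=cv2.cvtColor(c["img"],cv2.COLOR_BGR2HSV);rd=((h[...,0]<8)|(h[...,0]>172))&(h[...,1]>130)
    yy,xx=np.nonzero(rd); X=onz(c,np.c_[xx,yy],.056)[:,:2]-ctr; rr=np.hypot(*X.T);k=(rr<.041)&(rr>.024);X=X[k]
    ang=np.degrees(np.arctan2(X[:,1],X[:,0]));a2=np.degrees(np.angle(np.mean(np.exp(2j*np.radians(ang)))))/2
    A=[np.degrees(np.angle(np.mean(np.exp(1j*np.radians(ang[m]))))) for m in (np.cos(np.radians(ang-a2))>0,np.cos(np.radians(ang-a2))<0) if m.any()]
    print("notch axis deg",a2,A,len(X),"r range",rr[k].min(),rr[k].max()); return ctr,s.x[2],a2
if __name__=="__main__":
    c=cap("wrist");s=readout.state();p=np.array(s["ee_pos"]);R=np.array(s["eef_rot"])
    ctr,_,a=holder(c,[.573,-.02])
    h=cv2.cvtColor(c["img"],cv2.COLOR_BGR2HSV)
    b=blob((h[...,0]>15)&(h[...,0]<35)&(h[...,1]>110),(260,270,370,380))
    o,d=ray(c,b[0]); zt=p[2]+.0494 # block top rides 49.4 above ee
    X=onz(c,b[0],zt)[0];print("block",b[0],X,"ee",p,"move",ctr-X[:2]); print("tool",(R.T@(X-p)).round(4))
E
python3 holder.py; python3 - <<'E'
from m import *
from holder import holder
for n in("scene","top"): 
    try: holder(cap(n),[.573,-.02])
    except Exception as e: print(n,e)
E
```

```text
holder [ 0.57016599 -0.01867203  0.04024657] n 81 med res 5.992719645817046e-05
notch axis deg 65.10376327944627 [np.float64(65.01517249124461), np.float64(-114.78149386204946)] 279 r range 0.03552799197491319 0.04097063771801094
block [316.29691877 328.95378151] [ 0.50347333 -0.05608984  0.19383369] ee [ 0.5038634  -0.05669538  0.14443369] move [0.06669266 0.03741781]
tool [-0.0008  0.0001 -0.0494]
holder [ 0.57320563 -0.01917524  0.04105   ] n 1 med res 3.4683597383011744e-09
notch axis deg 66.26015070170074 [np.float64(70.27638509466686), np.float64(-118.56261080865686)] 22 r range 0.035829716608760505 0.04094893020525522
top too many indices for array: array is 1-dimensional, but 2 were indexed
```

Request:
send_rows(
  plan=[
    {"tx": 0.034, "ty": 0.019, "tz": 0, "rx": 0, "ry": 0, "rz": 0},
    {"tx": 0.033, "ty": 0.018, "tz": 0, "rx": 0, "ry": 0, "rz": 0},
    {"tx": 0, "ty": 0, "tz": -0.05, "rx": 0, "ry": 0, "rz": 0},
    {"tx": 0, "ty": 0, "tz": -0.025, "rx": 0, "ry": 0, "rz": 0},
    {"tx": 0, "ty": 0, "tz": 0, "rx": 0, "ry": 0, "rz": 0},
    {"tx": 0, "ty": 0, "tz": 0, "rx": 0, "ry": 0, "rz": 0},
  ],
  grip=0.03,
)

```text
clock: 6.48
ee_pos: [0.5732, -0.0232, 0.0679]
eef_rot: [[0.3, -0.954, 0.001], [-0.954, -0.3, 0.003], [-0.002, -0.002, -1.0]]
ft_force: [0.7, 0.2, -0.5]
finger_gap: 0.0413
```

```bash
python3 look.py w8;python3 holder.py
```

```text
[ 0.5733 -0.0231  0.068 ] 0.0417 t 6.525 ang -72.54 z [ 0.0013  0.0028 -1.    ] f [-0.7  0.5 -0.3] q6 1.14
holder [ 0.5740749  -0.01768263  0.03759217] n 69 med res 0.0011923391190372529
notch axis deg 69.12252004535857 [np.float64(69.12031822511742)] 278 r range 0.03331311206661512 0.04094042748101501
block [316.26183844 328.95264624] [ 0.57289763 -0.02272088  0.11752346] ee [ 0.57335282 -0.02302354  0.06812346] move [0.00117726 0.00503825]
tool [-0.0005  0.0002 -0.0494]
```

View pics/w8.png

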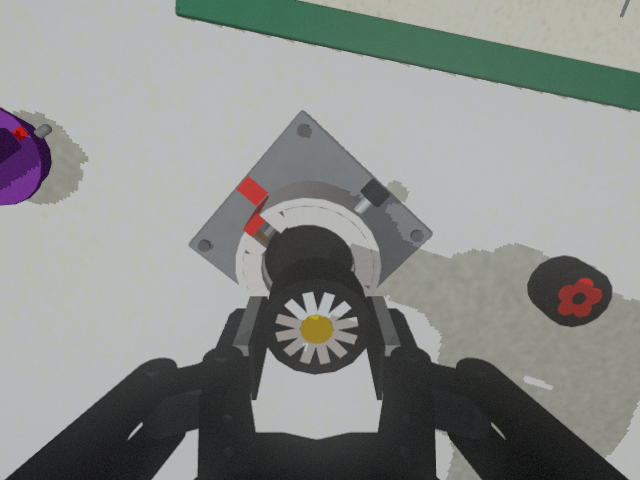

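```bash
python3 - <<'E'
from m import *
c=cap("wrist")
g=cv2.GaussianBlur(cv2.cvtColor(c["img"],cv2.COLOR_BGR2GRAY),(3,3),0)
ctr=np.array([.5702,-.0187])
for it in range(3):
    P=[];U=[]
    for a in np.radians(np.arange(0,360,3)):
        r=np.arange(.036,.045,.0003);X=np.c_[ctr[0]+r*np.cos(a),ctr[1]+r*np.sin(a),np.full(len(r),.056)]
        u=proj(c,X).astype(np.float32)
        if u[:,1].max()>285: continue
        v=cv2.remap(g,u[:,:1].T.copy(),u[:,1:].T.copy(),1)[0].astype(float);d=v[4:]-v[:-4];i=d.argmin()
        if d[i]<-15:P.append(X[i+2,:2]);U.append(u[i+2])
    P=np.array(P);f=lambda q:np.hypot(P[:,0]-q[0],P[:,1]-q[1])-.0403
    s=least_squares(f,ctr,loss="soft_l1",f_scale=.0004);ctr=s.x;print(ctr,len(P),np.median(abs(f(ctr))))
im=c["img"].copy()
for u in U: cv2.circle(im,(int(u[0]),int(u[1])),1,(0,255,0),-1)
for u in proj(c,[[.5702+.026*np.cos(a),-.0187+.026*np.sin(a),.056] for a in np.arange(0,6.28,.1)]): cv2.circle(im,(int(u[0]),int(u[1])),1,(255,0,255),-1)
cv2.imwrite("pics/chk.png",cv2.resize(im[150:400,180:460],None,fx=2.4,fy=2.4))
E
```

```text
[ 0.57043778 -0.01835063] 63 0.00012701507987363664
[ 0.5704471  -0.01836859] 63 0.00011704258805803752
[ 0.57045064 -0.01835905] 63 0.00010829133428000987
```

View pics/chk.png

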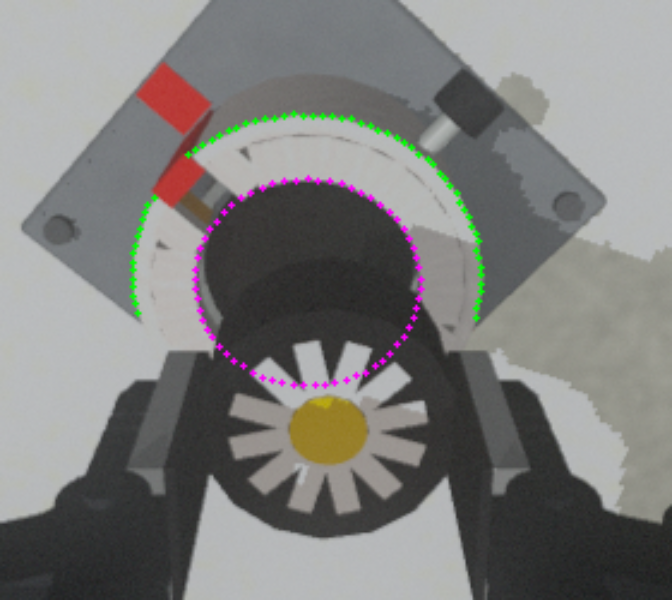

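Request:
send_rows(
  plan=[
    {"tx": -0.0025, "ty": 0.0043, "tz": -0.015, "rx": 0, "ry": 0, "rz": 0},
    {"tx": 0, "ty": 0, "tz": -0.013, "rx": 0, "ry": 0, "rz": 0},
    {"tx": 0, "ty": 0, "tz": 0, "rx": 0, "ry": 0, "rz": 0},
    {"tx": 0, "ty": 0, "tz": 0, "rx": 0, "ry": 0, "rz": 0},
  ],
  grip=0.03,
)

```text
clock: 7.12
ee_pos: [0.5709, -0.0182, 0.0389]
eef_rot: [[0.3, -0.954, 0.003], [-0.954, -0.3, 0.003], [-0.002, -0.004, -1.0]]
ft_force: [-0.5, -0.1, 0.1]
finger_gap: 0.0413
```

```bash
python3 look.py w9;python3 holder.py | grep -E "block|tool"
```

```text
[ 0.5708 -0.0183  0.039 ] 0.0412 t 7.175 ang -72.52 z [ 0.0029  0.0026 -1.    ] f [-0.2  0.6 -0.5] q6 1.15
block [316.2632312  328.95264624] [ 0.57039933 -0.01785497  0.08848276] ee [ 0.57090045 -0.01831238  0.03908276] move [ 0.00163014 -0.00016953]
tool [-0.0007  0.0002 -0.0494]
```

View pics/w9.png

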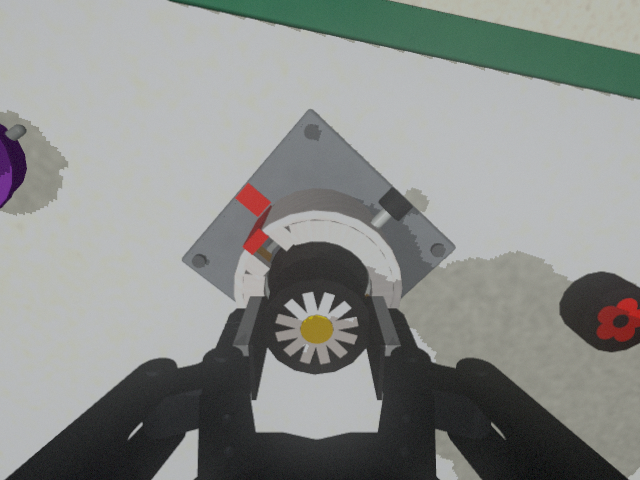

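Request:
send_rows(
  plan=[
    {"tx": 0, "ty": -0.0004, "tz": -0.01, "rx": 0, "ry": 0, "rz": 0},
    {"tx": 0, "ty": 0, "tz": -0.009, "rx": 0, "ry": 0, "rz": 0},
    {"tx": 0, "ty": 0, "tz": 0, "rx": 0, "ry": 0, "rz": 0},
  ],
  grip=0.03,
)

```text
clock: 7.6
ee_pos: [0.5711, -0.0188, 0.0189]
eef_rot: [[0.3, -0.954, 0.004], [-0.954, -0.3, 0.003], [-0.001, -0.004, -1.0]]
ft_force: [-1.1, -0.3, -0.8]
finger_gap: 0.0412
```

```bash
python3 look.py w10;python3 holder.py | grep -E "block|tool"; python3 - <<'E'
from m import *
c=cap("scene");cv2.imwrite("pics/s10.png",cv2.convertScaleAbs(cv2.resize(c["img"][200:320,270:410],None,fx=5,fy=5,interpolation=cv2.INTER_CUBIC),alpha=1.5,beta=20))
E
```

```text
[ 0.5712 -0.0189  0.0193] 0.0415 t 7.65 ang -72.53 z [ 0.004   0.0025 -1.    ] f [ 0.1  0.3 -0.1] q6 1.15
block [316.26425591 328.97218359] [ 0.57085059 -0.01839655  0.06901263] ee [ 0.57142153 -0.01883957  0.01961263] move [0.00085342 0.00043691]
tool [-0.0006  0.0002 -0.0494]
```

View pics/s10.png

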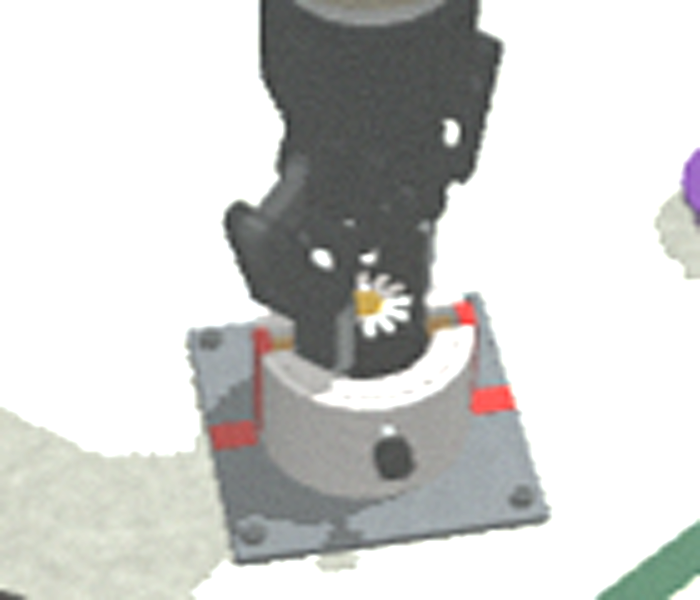

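Request:
send_rows(
  plan=[
    {"tx": 0, "ty": 0, "tz": -0.001, "rx": 0, "ry": 0, "rz": 0},
    {"tx": 0, "ty": 0, "tz": 0, "rx": 0, "ry": 0, "rz": 0},
  ],
  grip=0.03,
)

```text
clock: 8.0
ee_pos: [0.5718, -0.0189, 0.0191]
eef_rot: [[0.3, -0.954, 0.005], [-0.954, -0.3, 0.002], [-0.001, -0.006, -1.0]]
ft_force: [-0.4, 0.1, -1.5]
finger_gap: 0.0412
```

Request:
send_rows(
  plan=[
    {"tx": 0, "ty": 0, "tz": 0, "rx": 0, "ry": 0, "rz": 0},
    {"tx": 0, "ty": 0, "tz": 0, "rx": 0, "ry": 0, "rz": 0},
    {"tx": 0, "ty": 0, "tz": 0, "rx": 0, "ry": 0, "rz": 0},
    {"tx": 0, "ty": 0, "tz": 0, "rx": 0, "ry": 0, "rz": 0},
  ],
  grip=0.06,
)

```text
clock: 8.5
ee_pos: [0.5721, -0.0189, 0.0196]
eef_rot: [[0.3, -0.954, 0.006], [-0.954, -0.3, 0.002], [-0.0, -0.007, -1.0]]
ft_force: [0.5, -0.9, -0.0]
finger_gap: 0.0599
```

```bash
python3 look.py w11
```

```text
[ 0.572  -0.0189  0.0195] 0.0602 t 8.55 ang -72.52 z [ 0.0062  0.0022 -1.    ] f [0.1 0.  0.8] q6 1.15
```

View pics/w11.png

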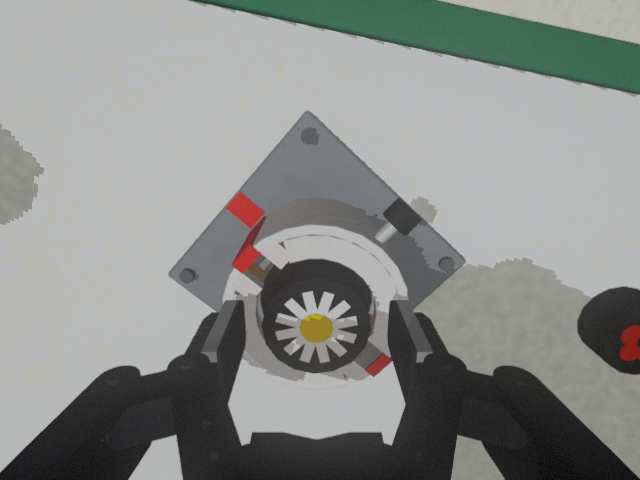

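Request:
send_rows(
  plan=[
    {"tx": 0, "ty": 0, "tz": 0.04, "rx": 0, "ry": 0.3, "rz": 0},
    {"tx": 0, "ty": 0, "tz": 0.05, "rx": 0, "ry": 0, "rz": 0},
    {"tx": 0, "ty": 0.02, "tz": 0.04, "rx": 0, "ry": 0, "rz": 10},
    {"tx": -0.005, "ty": 0.04, "tz": 0, "rx": 0, "ry": 0, "rz": 10},
    {"tx": -0.005, "ty": 0.04, "tz": 0, "rx": 0, "ry": 0, "rz": 10},
    {"tx": -0.005, "ty": 0.04, "tz": 0, "rx": 0, "ry": 0, "rz": 10},
    {"tx": -0.005, "ty": 0.03, "tz": 0, "rx": 0, "ry": 0, "rz": 10},
    {"tx": 0, "ty": 0.02, "tz": 0, "rx": 0, "ry": 0, "rz": 9},
    {"tx": 0, "ty": 0, "tz": 0, "rx": 0, "ry": 0, "rz": 0},
    {"tx": 0, "ty": 0, "tz": 0, "rx": 0, "ry": 0, "rz": 0},
  ],
  grip=0.06,
)

```text
clock: 9.8
ee_pos: [0.5502, 0.1763, 0.1542]
eef_rot: [[0.979, -0.206, 0.001], [-0.206, -0.979, 0.001], [0.0, -0.001, -1.0]]
ft_force: [1.0, 0.3, -0.5]
finger_gap: 0.0599
```

```bash
python3 look.py w12; python3 - <<'E'
from m import *
c=cap("scene");cv2.imwrite("pics/s12.png",cv2.convertScaleAbs(cv2.resize(c["img"][220:320,290:400],None,fx=5,fy=5,interpolation=cv2.INTER_CUBIC),alpha=1.5,beta=20))
E
```

```text
[0.5503 0.1762 0.1542] 0.0597 t 9.85 ang -11.88 z [ 6.e-04  9.e-04 -1.e+00] f [ 0.3 -0.3  0.8] q6 0.44
```

View pics/w12.png

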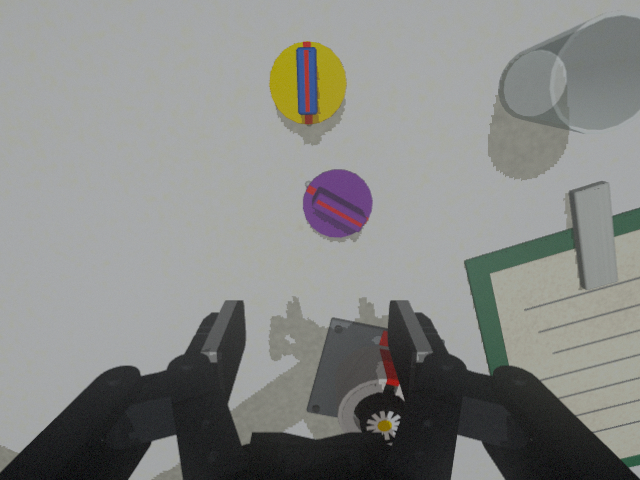

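View pics/s12.png

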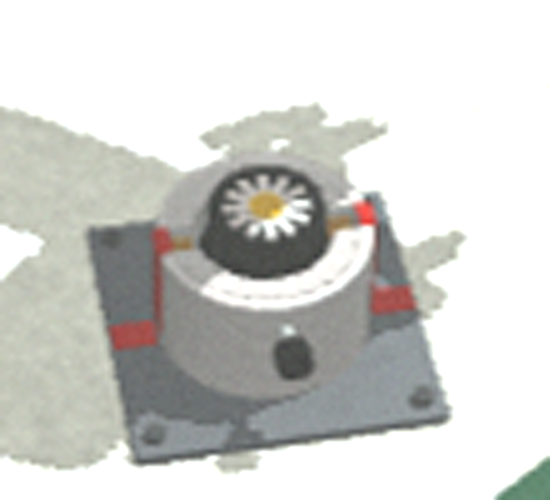

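```bash
cat > capm.py <<'E'
from m import *
def capm(box,z0=0.):
    c=cap("wrist");s=readout.state();p=np.array(s["ee_pos"]);R=np.array(s["eef_rot"])
    h=cv2.cvtColor(c["img"],cv2.COLOR_BGR2HSV)
    bx=np.zeros(h.shape[:2],bool);bx[box[1]:box[3],box[0]:box[2]]=1
    y=bx&(h[...,0]>20)&(h[...,0]<36)&(h[...,1]>130)
    cs,_=cv2.findContours(y.astype(np.uint8),cv2.RETR_EXTERNAL,cv2.CHAIN_APPROX_NONE)
    pts=np.vstack([k.reshape(-1,2) for k in cs if len(k)>20]);P=onz(c,pts,z0+.022)[:,:2]
    q0=P.mean(0);f=lambda q:np.hypot(P[:,0]-q[0],P[:,1]-q[1])-q[2]
    r=least_squares(f,[*q0,.03],loss="soft_l1",f_scale=.0003)
    if abs(r.x[2]-.03)>.002: print("circle R off")
    print("flange",r.x,np.median(abs(f(r.x))),len(P))
    rd=bx&((h[...,0]<9)|(h[...,0]>171))&(h[...,1]>120)
    rd=blob(rd,box)[2]
    yy,xx=np.nonzero(rd);X=onz(c,np.c_[xx,yy],z0+.05)[:,:2];m=X.mean(0);w,v=np.linalg.eigh(np.cov((X-m).T));d=v[:,1]
    a=np.degrees(np.arctan2(d[1],d[0]))%180
    bl=bx&(h[...,0]>100)&(h[...,0]<130)&(h[...,1]>100)
    print("red line ctr",m,"axis",a,"len",np.ptp((X-m)@d),"wid",np.ptp((X-m)@v[:,0]),"tool ang",np.degrees(np.arctan2(R[1,0],R[0,0])))
    print("ee",p,"level",np.degrees(np.cross(R[:,2],[0,0,-1])).round(2)); return r.x,m,a
if __name__=="__main__":
    import sys;capm(tuple(map(int,sys.argv[1:5])),float(sys.argv[5]) if len(sys.argv)>5 else 0)
E
python3 capm.py 255 25 365 140
```

```text
flange [0.5639044  0.27715364 0.02845871] 0.0008984737770288392 380
red line ctr [0.56406573 0.27808299] axis 79.12608153895684 len 0.03874425993075119 wid 0.002633473056776716 tool ang -11.856343170514073
ee [0.55039984 0.17603635 0.15432088] level [-0.05  0.05  0.  ]
```

Request:
send_rows(
  plan=[
    {"tx": 0.007, "ty": 0.051, "tz": 0, "rx": 0, "ry": 0, "rz": 1},
    {"tx": 0.007, "ty": 0.051, "tz": 0, "rx": 0, "ry": 0, "rz": 0},
    {"tx": 0, "ty": 0, "tz": -0.05, "rx": 0, "ry": 0, "rz": 0},
    {"tx": 0, "ty": 0, "tz": -0.05, "rx": 0, "ry": 0, "rz": 0},
    {"tx": 0, "ty": 0, "tz": 0, "rx": 0, "ry": 0, "rz": 0},
    {"tx": 0, "ty": 0, "tz": 0, "rx": 0, "ry": 0, "rz": 0},
  ],
  grip=0.04,
)

```text
clock: 10.7
ee_pos: [0.5676, 0.2782, 0.0551]
eef_rot: [[0.98, -0.199, 0.005], [-0.199, -0.98, 0.002], [0.005, -0.003, -1.0]]
ft_force: [0.5, 0.8, 0.2]
finger_gap: 0.0402
```

```bash
python3 look.py w13; python3 capm.py 240 150 400 420
```

```text
[0.5674 0.2781 0.055 ] 0.04 t 10.75 ang -11.46 z [ 0.0053  0.0023 -1.    ] f [ 0.1 -0.6  0.6] q6 0.58
flange [0.56387691 0.27728359 0.02838058] 0.0014230044752794758 434
red line ctr [0.56394814 0.27775888] axis 79.34975098025053 len 0.03939389176735272 wid 0.0029123877648580786 tool ang -11.449199730614726
ee [0.56746595 0.27823576 0.05520723] level [-0.15  0.33  0.  ]
```

View pics/w13.png

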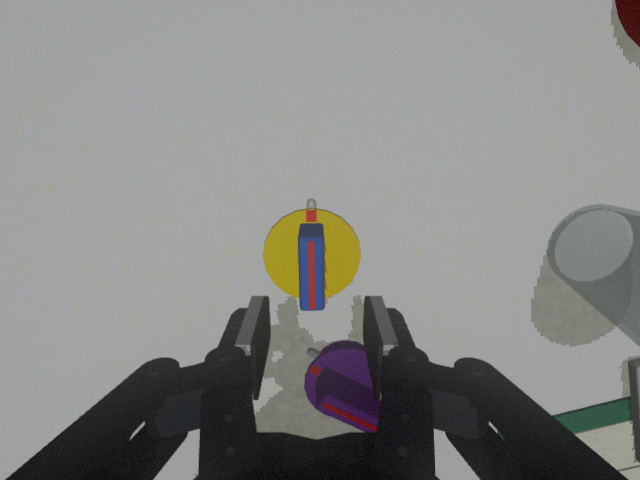

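Request:
send_rows(
  plan=[
    {"tx": -0.0036, "ty": -0.0005, "tz": -0.01, "rx": -0.15, "ry": 0.33, "rz": 0.75},
    {"tx": 0, "ty": 0, "tz": -0.015, "rx": 0, "ry": 0, "rz": 0},
    {"tx": 0, "ty": 0, "tz": -0.012, "rx": 0, "ry": 0, "rz": 0},
    {"tx": 0, "ty": 0, "tz": 0, "rx": 0, "ry": 0, "rz": 0},
    {"tx": 0, "ty": 0, "tz": 0, "rx": 0, "ry": 0, "rz": 0},
  ],
  grip=0.04,
)

```text
clock: 11.42
ee_pos: [0.5646, 0.2778, 0.0178]
eef_rot: [[0.983, -0.185, 0.002], [-0.185, -0.983, 0.001], [0.002, -0.001, -1.0]]
ft_force: [-0.5, 0.1, -0.0]
finger_gap: 0.0397
```

```bash
python3 look.py w14; python3 capm.py 262 200 373 420
```

```text
[0.5645 0.2778 0.0178] 0.0397 t 11.475 ang -10.67 z [ 2.3e-03  8.0e-04 -1.0e+00] f [ 0.3 -0.4  0.3] q6 0.57
flange [0.56423423 0.27889934 0.02816927] 0.0016672393303545814 486
red line ctr [0.56410272 0.27866146] axis 78.80025765089836 len 0.03949130244851071 wid 0.0027731980591295196 tool ang -10.67569895563985
ee [0.56457615 0.27779698 0.01798078] level [-0.05  0.14  0.  ]
```

View pics/w14.png

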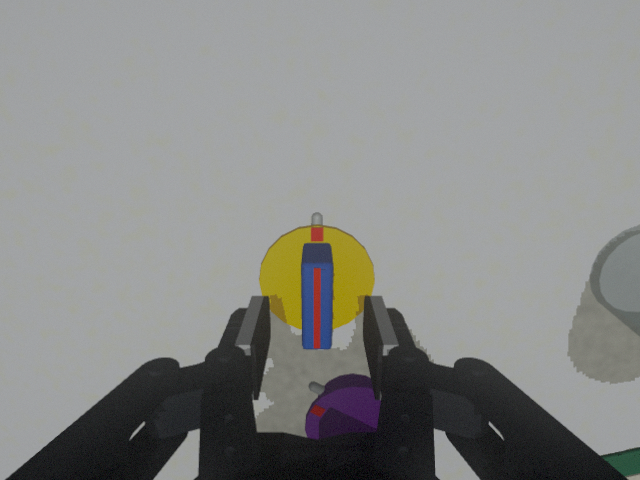

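Request:
send_rows(
  plan=[
    {"tx": -0.0004, "ty": 0.0005, "tz": -0.013, "rx": 0, "ry": 0, "rz": 0},
    {"tx": 0, "ty": 0, "tz": -0.012, "rx": 0, "ry": 0, "rz": 0},
    {"tx": 0, "ty": 0, "tz": -0.006, "rx": 0, "ry": 0, "rz": 0},
    {"tx": 0, "ty": 0, "tz": 0, "rx": 0, "ry": 0, "rz": 0},
    {"tx": 0, "ty": 0, "tz": 0, "rx": 0, "ry": 0, "rz": 0},
  ],
  grip=0.04,
)

```text
clock: 12.15
ee_pos: [0.5641, 0.2783, -0.0153]
eef_rot: [[0.983, -0.185, 0.002], [-0.185, -0.983, 0.001], [0.002, -0.001, -1.0]]
ft_force: [-0.4, 0.2, 0.3]
finger_gap: 0.04
```

```bash
python3 look.py w15;  python3 - <<'E'
from m import *
c=cap("scene");cv2.imwrite("pics/s15.png",cv2.convertScaleAbs(cv2.resize(c["img"][150:260,390:510],None,fx=5,fy=5,interpolation=cv2.INTER_CUBIC),alpha=1.5,beta=20))
E
```

```text
[ 0.5641  0.2783 -0.0153] 0.0399 t 12.2 ang -10.68 z [ 2.5e-03  9.0e-04 -1.0e+00] f [-0.   0.8 -0.2] q6 0.57
```

View pics/s15.png

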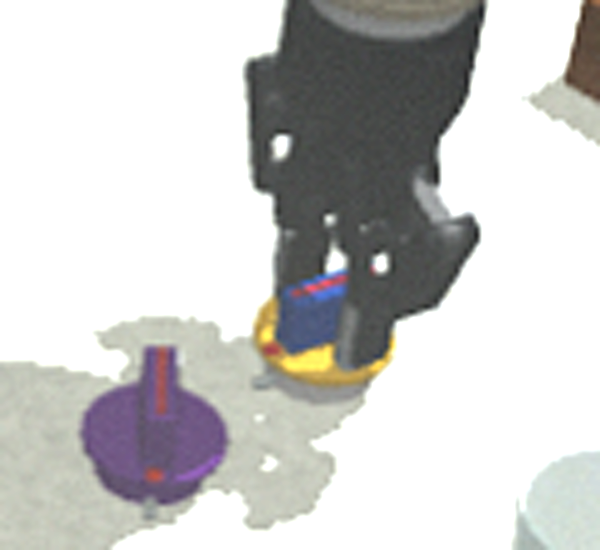

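Request:
send_rows(
  plan=[
    {"tx": 0, "ty": 0, "tz": 0.001, "rx": 0, "ry": 0, "rz": 0},
    {"tx": 0, "ty": 0, "tz": 0, "rx": 0, "ry": 0, "rz": 0},
    {"tx": 0, "ty": 0, "tz": 0, "rx": 0, "ry": 0, "rz": 0},
    {"tx": 0, "ty": 0, "tz": 0, "rx": 0, "ry": 0, "rz": 0},
    {"tx": 0, "ty": 0, "tz": 0, "rx": 0, "ry": 0, "rz": 0},
  ],
  grip=0.0,
)

```text
clock: 12.88
ee_pos: [0.5644, 0.2785, -0.0135]
eef_rot: [[0.983, -0.185, 0.003], [-0.185, -0.983, 0.001], [0.003, -0.002, -1.0]]
ft_force: [0.1, 0.2, -0.5]
finger_gap: 0.0128
```

```bash
python3 look.py w16; python3 capm.py 270 200 365 420
```

```text
[ 0.5644  0.2784 -0.0135] 0.0129 t 12.925 ang -10.68 z [ 0.0035  0.0013 -1.    ] f [-0.2  0.  -0.6] q6 0.57
circle R off
flange [0.56578169 0.28856791 0.01931203] 0.0021090077336154197 326
red line ctr [0.5635217  0.27863169] axis 78.95049001764119 len 0.03948674309476077 wid 0.003088021951851153 tool ang -10.67552842507952
ee [ 0.56442478  0.278471   -0.01348933] level [-0.08  0.2   0.  ]
```

View pics/w16.png

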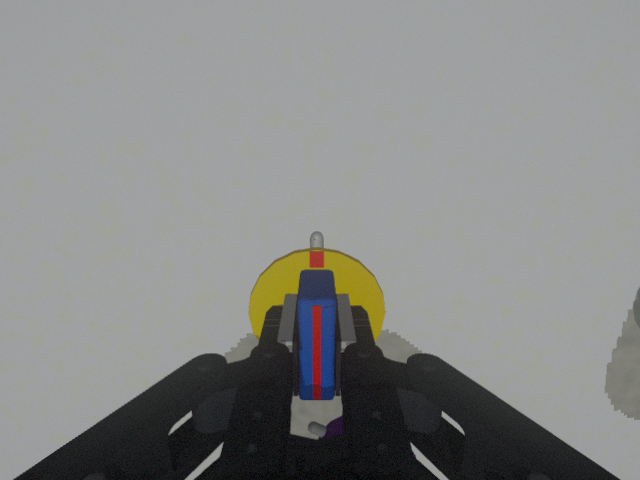

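Request:
send_rows(
  plan=[
    {"tx": 0, "ty": 0, "tz": 0.05, "rx": 0, "ry": 0.2, "rz": 0},
    {"tx": 0, "ty": 0, "tz": 0.055, "rx": 0, "ry": 0, "rz": 0},
    {"tx": 0, "ty": -0.04, "tz": 0.03, "rx": 0, "ry": 0, "rz": -5},
    {"tx": 0.002, "ty": -0.05, "tz": 0, "rx": 0, "ry": 0, "rz": -5},
    {"tx": 0.002, "ty": -0.05, "tz": 0, "rx": 0, "ry": 0, "rz": -4},
    {"tx": 0.003, "ty": -0.05, "tz": 0, "rx": 0, "ry": 0, "rz": 0},
    {"tx": 0, "ty": -0.05, "tz": 0, "rx": 0, "ry": 0, "rz": 0},
    {"tx": 0, "ty": -0.05, "tz": 0, "rx": 0, "ry": 0, "rz": 0},
    {"tx": 0, "ty": 0, "tz": 0, "rx": 0, "ry": 0, "rz": 0},
    {"tx": 0, "ty": 0, "tz": 0, "rx": 0, "ry": 0, "rz": 0},
  ],
  grip=0.0,
)

```text
clock: 14.22
ee_pos: [0.5689, -0.0203, 0.1248]
eef_rot: [[0.906, -0.424, -0.001], [-0.424, -0.906, 0.002], [-0.002, -0.001, -1.0]]
ft_force: [-0.6, 1.1, -1.4]
finger_gap: 0.0131
```

```bash
python3 look.py w17; python3 capm.py 270 200 365 420 0.135
```

```text
[ 0.5689 -0.0202  0.1248] 0.0129 t 14.275 ang -25.04 z [-9.0e-04  1.5e-03 -1.0e+00] f [-0.2  0.2 -2.1] q6 0.32
circle R off
flange [ 0.5728492  -0.01100462  0.0195632 ] 0.0024015601959139557 379
red line ctr [ 0.56723516 -0.02226111] axis 64.60562778078076 len 0.040673963811786354 wid 0.0028263685449591157 tool ang -25.000356679885932
ee [ 0.56897951 -0.01980882  0.12486618] level [-0.08 -0.05 -0.  ]
```

View pics/w17.png

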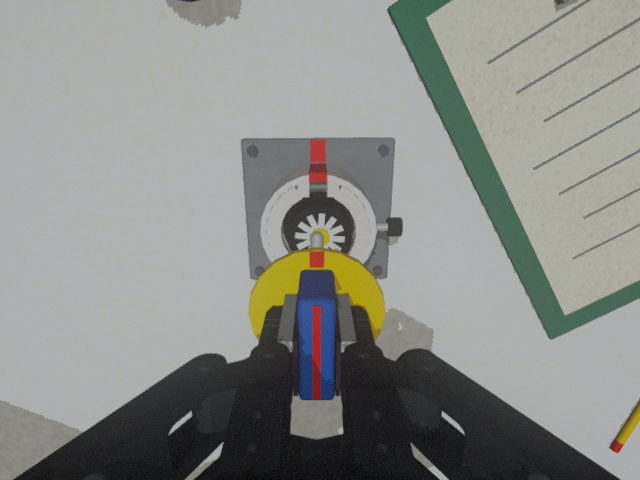

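```bash
cat > part.py <<'E'
from m import *
import sys
def part(vmax,c=None):
    c=c or cap("wrist")
    g=cv2.GaussianBlur(cv2.cvtColor(c["img"],cv2.COLOR_BGR2GRAY),(3,3),0)
    ctr=np.array([.5704,-.0184])
    for it in range(4):
        P=[]
        for a in np.radians(np.arange(0,360,3)):
            r=np.arange(.036,.045,.0003);X=np.c_[ctr[0]+r*np.cos(a),ctr[1]+r*np.sin(a),np.full(len(r),.056)]
            u=proj(c,X).astype(np.float32)
            if u[:,1].max()>vmax: continue
            v=cv2.remap(g,u[:,:1].T.copy(),u[:,1:].T.copy(),1)[0].astype(float);d=v[4:]-v[:-4];i=d.argmin()
            if d[i]<-15:P.append(X[i+2,:2])
        P=np.array(P);f=lambda q:np.hypot(P[:,0]-q[0],P[:,1]-q[1])-.0403
        s=least_squares(f,ctr,loss="soft_l1",f_scale=.0004);ctr=s.x
    print("holder ctr",ctr,len(P),np.median(abs(f(ctr))))
    h=cv2.cvtColor(c["img"],cv2.COLOR_BGR2HSV);rd=((h[...,0]<8)|(h[...,0]>172))&(h[...,1]>130)
    yy,xx=np.nonzero(rd);k=yy<vmax;yy,xx=yy[k],xx[k]
    X=onz(c,np.c_[xx,yy],.006)[:,:2]-ctr;r=np.hypot(*X.T);k=(r>.047)&(r<.060);print("base stripe ang",np.degrees(np.arctan2(*X[k].mean(0)[::-1])),k.sum())
    X=onz(c,np.c_[xx,yy],.056)[:,:2]-ctr;r=np.hypot(*X.T);k=(r>.0355)&(r<.0405);print("roof stripe ang",np.degrees(np.arctan2(*X[k].mean(0)[::-1])),k.sum())
part(float(sys.argv[1]))
s=readout.state();R=np.array(s["eef_rot"]);p=np.array(s["ee_pos"])
print("cap axis by grip",(p+R@np.array([-.0009,0,0]))[:2],"underside",p[2]+.0135,"ang",np.degrees(np.arctan2(R[1,0],R[0,0]))+90-.4,"level",np.degrees(np.cross(R[:,2],[0,0,-1])).round(2),"f",s["ft_force"].round(1),"tq",s["ft_torque"].round(2))
E
python3 part.py 240
```

```text
holder ctr [ 0.5701231  -0.01832446] 58 0.00010117658977592744
base stripe ang 64.95835440332938 225
roof stripe ang 65.35011347876863 123
cap axis by grip [ 0.5682084  -0.01923445] underside 0.13839213858300806 ang 64.62307228115627 level [-0.08 -0.05 -0.  ] f [-0.2  0.4 -2. ] tq [ 0.04 -0.01 -0.03]
```

Request:
send_rows(
  plan=[
    {"tx": 0.002, "ty": 0.0009, "tz": -0.025, "rx": 0, "ry": 0, "rz": 0.5},
    {"tx": 0, "ty": 0, "tz": -0.025, "rx": 0, "ry": 0, "rz": 0},
    {"tx": 0, "ty": 0, "tz": -0.01, "rx": 0, "ry": 0, "rz": 0},
    {"tx": 0, "ty": 0, "tz": 0, "rx": 0, "ry": 0, "rz": 0},
    {"tx": 0, "ty": 0, "tz": 0, "rx": 0, "ry": 0, "rz": 0},
  ],
  grip=0.0,
)

```text
clock: 15.0
ee_pos: [0.5722, -0.015, 0.0649]
eef_rot: [[0.912, -0.409, 0.002], [-0.409, -0.912, 0.001], [0.001, -0.002, -1.0]]
ft_force: [0.0, 1.1, -1.0]
finger_gap: 0.0131
```

```bash
python3 look.py w18; python3 part.py 235
```

```text
[ 0.5722 -0.0151  0.065 ] 0.013 t 15.05 ang -24.17 z [ 0.0019  0.0014 -1.    ] f [-0.2  0.6 -1.5] q6 0.31
holder ctr [ 0.57024136 -0.01807456] 31 0.000113861918542707
base stripe ang 65.11896661294534 338
roof stripe ang 65.02637200148635 202
cap axis by grip [ 0.57139168 -0.01483606] underside 0.07847885538845913 ang 65.42251660037194 level [-0.08  0.11  0.  ] f [ 1.  -0.8 -0.6] tq [-0.04  0.03  0.  ]
```

View pics/w18.png

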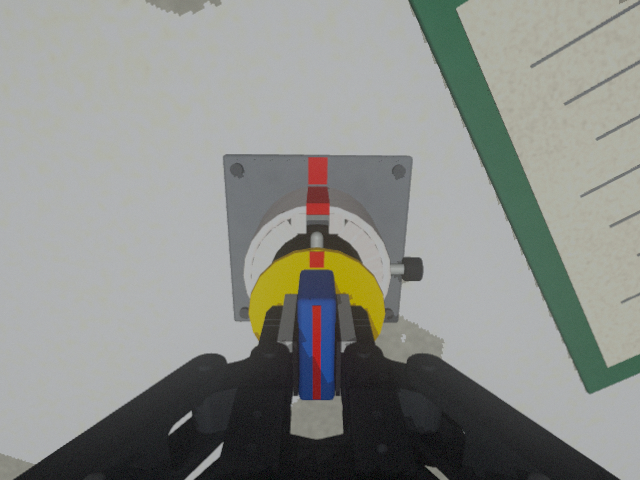

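Request:
send_rows(
  plan=[
    {"tx": -0.0011, "ty": -0.0034, "tz": -0.003, "rx": 0, "ry": 0.1, "rz": -0.3},
    {"tx": 0, "ty": 0, "tz": -0.003, "rx": 0, "ry": 0, "rz": 0},
    {"tx": 0, "ty": 0, "tz": 0, "rx": 0, "ry": 0, "rz": 0},
  ],
  grip=0.0,
)

```text
clock: 15.48
ee_pos: [0.5714, -0.0191, 0.0594]
eef_rot: [[0.91, -0.415, 0.002], [-0.415, -0.91, 0.001], [0.001, -0.002, -1.0]]
ft_force: [0.4, 0.4, -1.6]
finger_gap: 0.0128
```

```bash
python3 look.py w19; python3 part.py 240
```

```text
[ 0.5715 -0.0191  0.0595] 0.0132 t 15.525 ang -24.52 z [ 0.0016  0.0012 -1.    ] f [ 0.1 -0.1 -1.5] q6 0.31
holder ctr [ 0.57025573 -0.01809963] 37 0.00011969611880245645
base stripe ang 65.37013157407657 361
roof stripe ang 65.18889898518721 222
cap axis by grip [ 0.57073471 -0.01866331] underside 0.07312914045966751 ang 65.08611072084943 level [-0.07  0.1   0.  ] f [ 0.8 -0.1 -0.9] tq [-0.02  0.04 -0.  ]
```

View pics/w19.png

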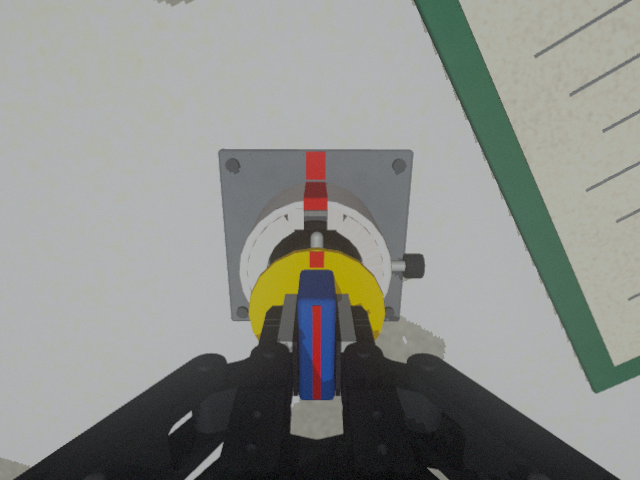

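Request:
send_rows(
  plan=[
    {"tx": -0.0004, "ty": 0.0005, "tz": -0.004, "rx": 0, "ry": 0, "rz": 0},
    {"tx": 0, "ty": 0, "tz": -0.005, "rx": 0, "ry": 0, "rz": 0},
    {"tx": 0, "ty": 0, "tz": -0.005, "rx": 0, "ry": 0, "rz": 0},
    {"tx": 0, "ty": 0, "tz": -0.004, "rx": 0, "ry": 0, "rz": 0},
  ],
  grip=0.0,
)

```text
clock: 16.08
ee_pos: [0.5714, -0.0185, 0.0412]
eef_rot: [[0.91, -0.415, 0.002], [-0.415, -0.91, 0.001], [0.002, -0.002, -1.0]]
ft_force: [-1.7, -0.2, 3.6]
finger_gap: 0.0129
```

```bash
python3 look.py w20; python3 part.py 245
```

```text
[ 0.5713 -0.0185  0.0408] 0.0132 t 16.125 ang -24.51 z [ 0.0022  0.0011 -1.    ] f [0.4 0.5 3.2] q6 0.31
holder ctr [ 0.57025995 -0.01813042] 31 8.98274608638408e-05
base stripe ang 65.19147237620155 441
roof stripe ang 65.30237968681901 276
cap axis by grip [ 0.57057686 -0.01810396] underside 0.05458333750794956 ang 65.09332278814085 level [-0.06  0.13  0.  ] f [-1.3 -0.2  2.7] tq [0.06 0.3  0.02]
```

View pics/w20.png

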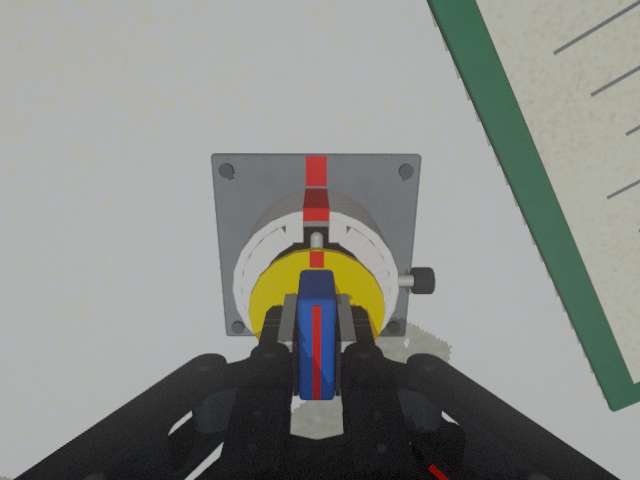

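Request:
send_rows(
  plan=[
    {"tx": -0.0003, "ty": 0, "tz": -0.005, "rx": 0, "ry": 0.1, "rz": 0},
    {"tx": 0, "ty": 0, "tz": -0.005, "rx": 0, "ry": 0, "rz": 0},
    {"tx": 0, "ty": 0, "tz": -0.004, "rx": 0, "ry": 0, "rz": 0},
    {"tx": 0, "ty": 0, "tz": 0, "rx": 0, "ry": 0, "rz": 0},
  ],
  grip=0.0,
)

```text
clock: 16.68
ee_pos: [0.5714, -0.0185, 0.0269]
eef_rot: [[0.91, -0.415, 0.001], [-0.415, -0.91, 0.001], [0.001, -0.002, -1.0]]
ft_force: [-2.4, -0.9, 6.0]
finger_gap: 0.0128
```

```bash
python3 look.py w21; python3 part.py 250
```

```text
[ 0.5714 -0.0185  0.0269] 0.0133 t 16.725 ang -24.51 z [ 0.0013  0.0011 -1.    ] f [-1.8 -0.1  6.3] q6 0.31
holder ctr [ 0.57026451 -0.01804724] 28 0.00015038235524597945
base stripe ang 65.3519051850285 486
roof stripe ang 65.22122143866018 325
cap axis by grip [ 0.57065635 -0.01807787] underside 0.040492471370678185 ang 65.0968138055855 level [-0.06  0.08  0.  ] f [-1.5 -0.3  6.1] tq [0.1  0.44 0.  ]
```

View pics/w21.png

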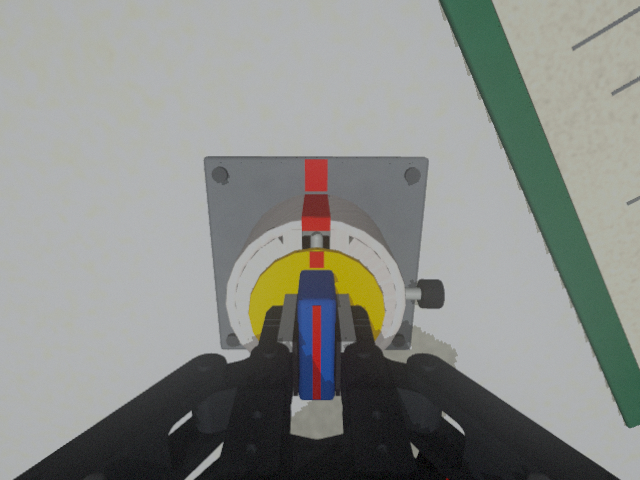

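Request:
send_rows(
  plan=[
    {"tx": -0.0004, "ty": 0, "tz": -0.0012, "rx": 0, "ry": 0, "rz": 0},
    {"tx": 0, "ty": 0, "tz": 0, "rx": 0, "ry": 0, "rz": -6},
    {"tx": 0, "ty": 0, "tz": 0, "rx": 0, "ry": 0, "rz": -8},
    {"tx": 0, "ty": 0, "tz": 0, "rx": 0, "ry": 0, "rz": -8},
    {"tx": 0, "ty": 0, "tz": 0, "rx": 0, "ry": 0, "rz": 0},
  ],
  grip=0.0,
)

```text
clock: 17.4
ee_pos: [0.5715, -0.0184, 0.026]
eef_rot: [[0.679, -0.734, 0.003], [-0.734, -0.679, -0.0], [0.002, -0.002, -1.0]]
ft_force: [-2.1, -0.3, 6.3]
finger_gap: 0.0132
```

```bash
python3 look.py w22; python3 part.py 250
```

```text
[ 0.5716 -0.0184  0.026 ] 0.0131 t 17.45 ang -47.13 z [ 2.6e-03 -1.0e-04 -1.0e+00] f [-1.8  0.2  5.7] q6 0.71
holder ctr [ 0.57027337 -0.01787859] 27 0.0001109451358897659
base stripe ang 65.10711572217112 479
roof stripe ang 64.95942045750193 324
cap axis by grip [ 0.57095322 -0.01775917] underside 0.03955863287024582 ang 42.50369300464666 level [0.01 0.15 0.  ] f [-3.   1.4  6.3] tq [0.19 0.52 0.01]
```

View pics/w22.png

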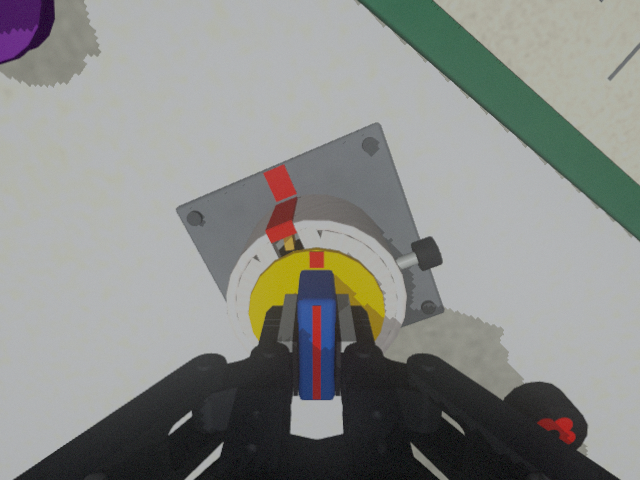

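Request:
send_rows(
  plan=[
    {"tx": -0.0006, "ty": -0.0002, "tz": 0, "rx": 0, "ry": 0.1, "rz": -8},
    {"tx": 0, "ty": 0, "tz": 0, "rx": 0, "ry": 0, "rz": -8},
    {"tx": -0.0003, "ty": 0, "tz": 0, "rx": 0, "ry": 0, "rz": -8},
    {"tx": 0, "ty": 0, "tz": 0, "rx": 0, "ry": 0, "rz": -8},
    {"tx": -0.0003, "ty": 0, "tz": 0, "rx": 0, "ry": 0, "rz": -8},
    {"tx": 0, "ty": 0, "tz": 0, "rx": 0, "ry": 0, "rz": -8},
    {"tx": 0, "ty": 0, "tz": 0, "rx": 0, "ry": 0, "rz": 0},
  ],
  grip=0.0,
)

```text
clock: 18.38
ee_pos: [0.5717, -0.0191, 0.0262]
eef_rot: [[-0.114, -0.993, 0.003], [-0.993, 0.114, -0.004], [0.003, -0.003, -1.0]]
ft_force: [-1.3, 0.2, 7.0]
finger_gap: 0.0132
```

```bash
python3 look.py w23; python3 part.py 250
```

```text
[ 0.5717 -0.0191  0.0262] 0.013 t 18.425 ang -96.49 z [ 0.0027 -0.0035 -1.    ] f [-2.5  0.4  5.5] q6 1.57
holder ctr [ 0.57054816 -0.01847508] 28 0.00011854805133120275
base stripe ang 65.55034638775741 426
roof stripe ang nan 0
cap axis by grip [ 0.57178662 -0.01818326] underside 0.03966864370143901 ang -6.848585339130958 level [0.2  0.16 0.  ] f [-1.6  0.2  5.3] tq [0.05 0.4  0.17]part.py:21: RuntimeWarning: Mean of empty slice.
  X=onz(c,np.c_[xx,yy],.056)[:,:2]-ctr;r=np.hypot(*X.T);k=(r>.0355)&(r<.0405);print("roof stripe ang",np.degrees(np.arctan2(*X[k].mean(0)[::-1])),k.sum())
  ret = um.true_divide(
```

View pics/w23.png

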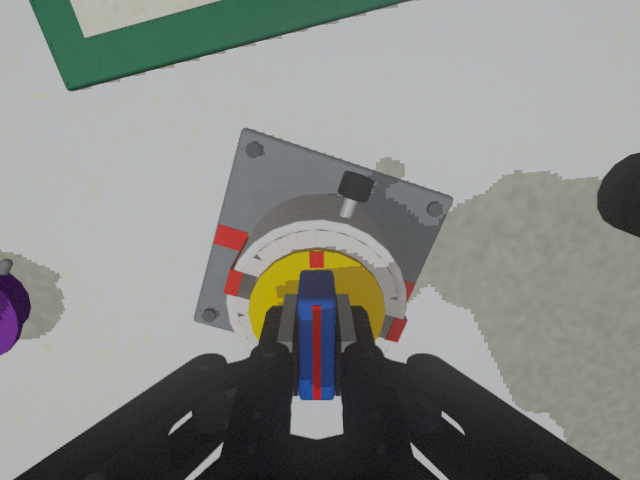

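Request:
send_rows(
  plan=[
    {"tx": -0.001, "ty": 0, "tz": 0, "rx": 0.2, "ry": 0.16, "rz": -7},
    {"tx": 0, "ty": 0, "tz": 0, "rx": 0, "ry": 0, "rz": -7},
    {"tx": 0, "ty": 0, "tz": 0, "rx": 0, "ry": 0, "rz": -4},
    {"tx": 0, "ty": 0, "tz": 0, "rx": 0, "ry": 0, "rz": 0},
    {"tx": 0, "ty": 0, "tz": 0, "rx": 0, "ry": 0, "rz": 0},
  ],
  grip=0.0,
)

```text
clock: 19.1
ee_pos: [0.5716, -0.0193, 0.0262]
eef_rot: [[-0.422, -0.907, 0.002], [-0.907, 0.422, -0.001], [0.0, -0.002, -1.0]]
ft_force: [-2.5, 0.3, 7.0]
finger_gap: 0.0127
```

```bash
python3 look.py w24; python3 part.py 250 2>/dev/null; python3 look.py w25
```

```text
[ 0.5716 -0.0192  0.0262] 0.0127 t 19.15 ang -114.93 z [ 0.0017 -0.0012 -1.    ] f [-2.7  0.4  5.6] q6 1.89
holder ctr [ 0.57058701 -0.01853464] 28 0.00010464577792966903
base stripe ang nan 0
roof stripe ang nan 0
cap axis by grip [ 0.57194504 -0.01843759] underside 0.039672867674772405 ang -25.32489078454116 level [0.07 0.1  0.  ] f [-1.8  0.1  5.5] tq [0.08 0.38 0.15]
[ 0.5716 -0.0192  0.0262] 0.0128 t 19.25 ang -114.92 z [ 0.0017 -0.0012 -1.    ] f [-2.3  0.4  7.2] q6 1.89
```

View pics/w24.png

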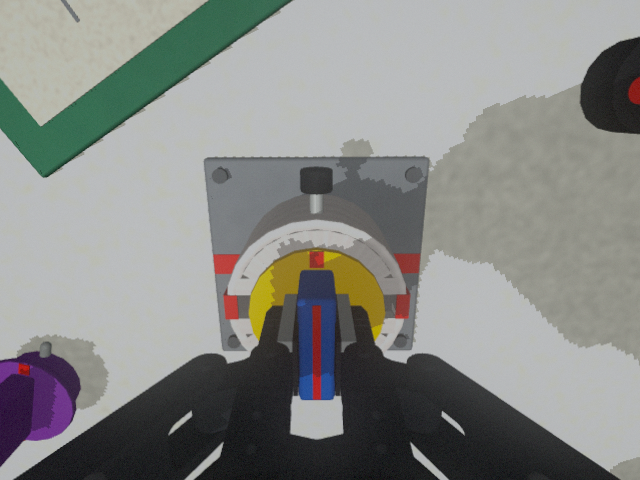

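A 90° turn is reached. I'll turn slightly further to feel the stop.

Request:
send_rows(
  plan=[
    {"tx": 0, "ty": 0, "tz": 0, "rx": 0, "ry": 0, "rz": -2.5},
    {"tx": 0, "ty": 0, "tz": 0, "rx": 0, "ry": 0, "rz": 0},
    {"tx": 0, "ty": 0, "tz": 0, "rx": 0, "ry": 0, "rz": 0},
    {"tx": 0, "ty": 0, "tz": 0, "rx": 0, "ry": 0, "rz": 0},
  ],
  grip=0.0,
)

```text
clock: 19.75
ee_pos: [0.5716, -0.0193, 0.0262]
eef_rot: [[-0.46, -0.888, 0.002], [-0.888, 0.46, -0.002], [0.001, -0.002, -1.0]]
ft_force: [-2.3, 0.0, 6.4]
finger_gap: 0.0126
```

```bash
for i in 1 2 3; do python3 part.py 250 2>/dev/null | tail -1; done; python3 look.py w26; python3 - <<'E'
from m import *
c=cap("scene");cv2.imwrite("pics/s26.png",cv2.convertScaleAbs(cv2.resize(c["img"][200:350,160:410],None,fx=3.2,fy=3.2,interpolation=cv2.INTER_CUBIC),alpha=1.5,beta=20))
print(readout.state()["dq"].round(4))
E
```

```text
cap axis by grip [ 0.57195409 -0.0184983 ] underside 0.03970220748628956 ang -27.8104177913061 level [0.1 0.1 0. ] f [-1.7 -0.8  5.6] tq [0.05 0.39 0.18]
cap axis by grip [ 0.57196199 -0.01849888] underside 0.03969336423542698 ang -27.811901931715973 level [0.1 0.1 0. ] f [-3.   0.6  6.4] tq [0.14 0.32 0.18]
cap axis by grip [ 0.571958   -0.01850944] underside 0.03969570428823294 ang -27.812067804591713 level [0.1 0.1 0. ] f [-2.3  0.   5.6] tq [0.1  0.4  0.19]
[ 0.5716 -0.0193  0.0262] 0.0133 t 19.95 ang -117.41 z [ 0.0018 -0.0018 -1.    ] f [-1.4  0.7  5.9] q6 1.94
[ 0.0002 -0.0018  0.0001  0.0014 -0.0001 -0.0002]
```

View pics/s26.png

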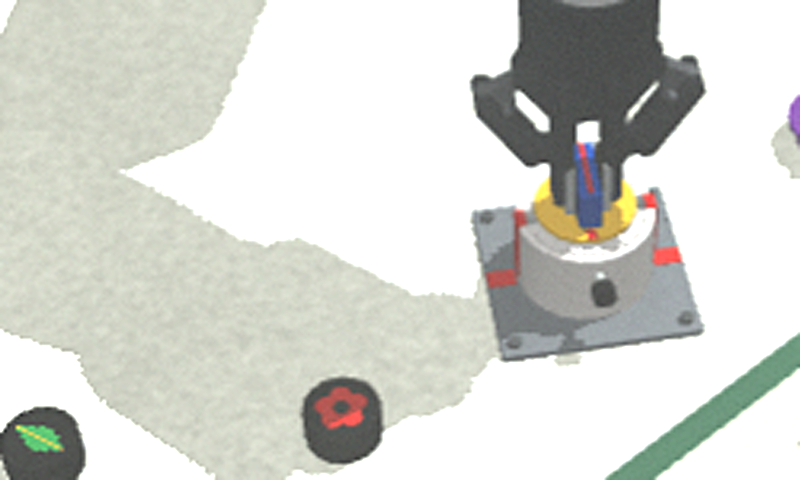

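View pics/w26.png

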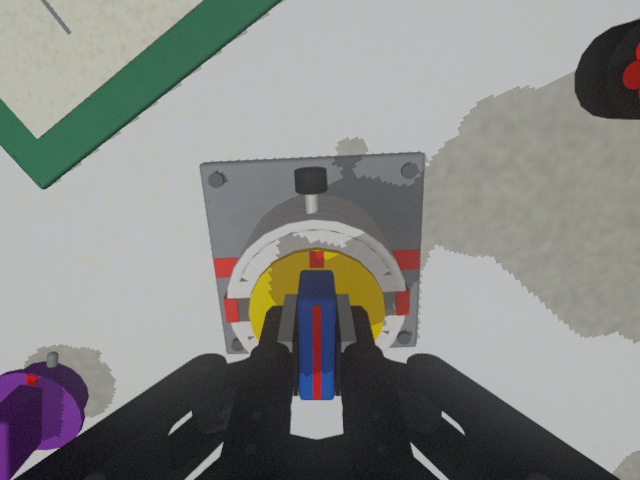

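Request:
send_rows(
  plan=[
    {"tx": 0, "ty": 0, "tz": 0, "rx": 0, "ry": 0, "rz": -1.5},
    {"tx": 0, "ty": 0, "tz": 0, "rx": 0, "ry": 0, "rz": 0},
    {"tx": 0, "ty": 0, "tz": 0, "rx": 0, "ry": 0, "rz": 0},
  ],
  grip=0.0,
)

```text
clock: 20.38
ee_pos: [0.5716, -0.0193, 0.0262]
eef_rot: [[-0.483, -0.876, 0.002], [-0.876, 0.483, -0.002], [0.001, -0.003, -1.0]]
ft_force: [-2.5, 0.6, 5.7]
finger_gap: 0.0134
```

```bash
for i in 1 2 3; do python3 part.py 250 2>/dev/null | tail -1; done; python3 look.py w27
```

```text
cap axis by grip [ 0.57198825 -0.01852492] underside 0.03970960922078088 ang -29.26186434952266 level [0.13 0.1  0.  ] f [-2.   0.7  6.2] tq [0.07 0.36 0.28]
cap axis by grip [ 0.57197912 -0.01854238] underside 0.03968201910161048 ang -29.263094444681677 level [0.13 0.1  0.  ] f [-2.1 -0.   6.5] tq [0.11 0.48 0.27]
cap axis by grip [ 0.57198636 -0.01854587] underside 0.03969459388131649 ang -29.2616317446383 level [0.13 0.1  0.  ] f [-3.2  0.3  5.6] tq [0.02 0.36 0.29]
[ 0.5715 -0.0193  0.0262] 0.0134 t 20.575 ang -118.86 z [ 0.0017 -0.0023 -1.    ] f [-2.   0.   6.3] q6 1.96
```

View pics/w27.png

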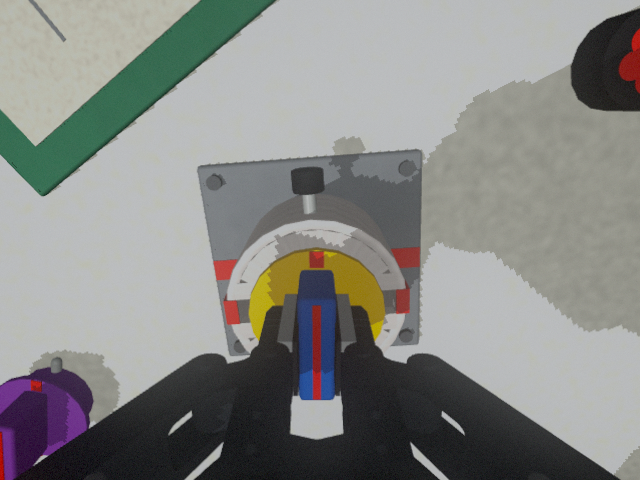

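Torque jumped from 0.18 to 0.28 N m over 1.5°, which is above the spring's 0.21 maximum, so the cap is at the stop. I'm handing in.

```bash
python3 -c "
from station import robot,readout
print(robot.sign_off()); s=readout.state(); print(s['ee_pos'],s['ft_force'],s['ft_torque'],s['finger_gap'])"
```

```text
the job is handed in; nothing more can be done
None
the job is handed in; nothing more can be done
```

I stood the daisy block upright in the holder and let go. I then took the yellow and blue cap by its bar, pushed it in through the red notches, and turned it clockwise to its stop. I handed in at about 20.6 s, still gripping the cap; no verdict was reported.

**Last checks before handing in:**
- **Depth:** the cap's underside was about 16.3 mm below the roof top. That puts the floor about 28 mm down, worked out from the cap's height rather than measured.
- **Centring:** the cap was within about 1.5 mm of the holder's axis and level to 0.2°.
- **Turn:** the tool had turned about 94°. The turning torque rose from 0.18 to 0.28 N m over the last 1.5°, above the spring's 0.21 N m maximum, so I take it to be at the stop.
- **Push and grip:** the upward reading was about 6 N, and the opening stayed steady at about 13 mm on the bar.
- **Other blocks:** the leaf, poppy and purple look-alike were not touched; the leaf and poppy were in place in the last scene picture.

**What disagreed:**
- **Fingertips:** the real tips lie about 40 mm behind the stated TCP, as seen in both the wrist and scene cameras. I used the measured offset throughout.
- **Finger opening:** it read 41.4 mm on the 44 mm block and 13 mm on the 14 mm bar.
- **Holder roof:** it measured 40.3 mm in radius instead of 41 mm.

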